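# Contact check of excavated coins

## Task

Load the contact tray by setting each of the bronze coins lying on the white sheet flat into its own pocket of its own size, large coins in the large pockets and small ones in the small. Then take the test probe from its stand, push it fully home in the tray's brass terminal, and, with it there, hold the meter's button fully down for about a second and let it go. Finally put the probe back fully home in its stand, with all the coins still in their pockets and the other things on the bench left where they were.

Things in the scene. Friction and masses are not known exactly. Their poses are not given: they have to be found in the camera images.
- coin_large0: large cast bronze coin, a greenish-brown disc 36 mm in diameter and 10 mm thick, about 75 g, lying flat on the bench; origin at its centre (5 mm above what it lies on), z is its axis. May be absent
- coin_large1: large cast bronze coin, a greenish-brown disc 36 mm in diameter and 10 mm thick, about 75 g, lying flat on the bench; origin at its centre (5 mm above what it lies on), z is its axis. May be absent
- coin_large2: large cast bronze coin, a greenish-brown disc 36 mm in diameter and 10 mm thick, about 75 g, lying flat on the bench; origin at its centre (5 mm above what it lies on), z is its axis. May be absent
- coin_small0: small cast bronze coin, a greenish-brown disc 24 mm in diameter and 8 mm thick, about 28 g, lying flat on the bench; origin at its centre (4 mm above what it lies on), z is its axis. May be absent
- coin_small1: small cast bronze coin, a greenish-brown disc 24 mm in diameter and 8 mm thick, about 28 g, lying flat on the bench; origin at its centre (4 mm above what it lies on), z is its axis. May be absent
- coin_small2: small cast bronze coin, a greenish-brown disc 24 mm in diameter and 8 mm thick, about 28 g, lying flat on the bench; origin at its centre (4 mm above what it lies on), z is its axis. May be absent
- pocket_large0 (a point): centre of the mouth of a large pocket (42 mm square, 8 mm deep), level with the tray's top (16 mm above the bench); axes as the tray's. Tray: fixed aluminium plate 130 (x) by 190 (y) mm, 16 mm high; large pockets at tray x +31 mm (far row), small at -31 mm (near row), both at y -60, 0, +60 mm about its centre
- pocket_small0 (a point): centre of the mouth of a small pocket (30 mm square, 8 mm deep), level with the tray's top; axes as the tray's
- pocket_large1 (a point): centre of the mouth of a large pocket (42 mm square, 8 mm deep), level with the tray's top (16 mm above the bench); axes as the tray's. 
- pocket_small1 (a point): centre of the mouth of a small pocket (30 mm square, 8 mm deep), level with the tray's top; axes as the tray's
- pocket_large2 (a point): centre of the mouth of a large pocket (42 mm square, 8 mm deep), level with the tray's top (16 mm above the bench); axes as the tray's. 
- pocket_small2 (a point): centre of the mouth of a small pocket (30 mm square, 8 mm deep), level with the tray's top; axes as the tray's
- terminal (a point): centre of the mouth of the round opening in the top of the brass terminal block (36 mm square, 32 mm high, fixed on the tray's +y end, 115 mm from the tray's centre), 32 mm above the bench; 9.5 mm in diameter with a small chamfer, 28 mm deep, straight down
- stand_hole (a point): centre of the mouth of the round hole in the middle of the probe stand's top (a fixed grey plastic block 44 mm square and 32 mm high on a 64 mm square black foot), 32 mm above the bench; 9.5 mm in diameter with a small chamfer, 28 mm deep, straight down
- probe: test probe, 40 g: a thin steel pin 8 mm in diameter and 25 mm long with a tapered tip, below a round black handle 18 mm in diameter and 45 mm long (a steel band on it). Origin at the pin's tip; z along the pin up to the handle; the handle begins, with a flat shoulder, at z = 25 mm and ends at z = 70 mm. At the start it is fully home in the stand (shoulder on its top)
- read_top (a point): centre of the top of the meter's round white push button (28 mm across, on a black housing), which stands on the front part of the meter, a fixed grey box 110 (x) by 140 (y) mm, 45 mm high, with a dark display behind the button; it is pressed straight down
- read (a joint): travel of the button: 0 up, 0.006 m fully down; a spring, 5 N when fully down, which returns when let go
- weight: brass paperweight, 34 mm across, 40 mm tall, round; stands among the coins; loose bystander, not part of the job; origin on its axis at the underside
- bowl: white ceramic bowl, 90 mm across, 40 mm tall; loose bystander, not part of the job; origin on its axis at the underside
- jar: amber glass jar with steel lid, 52 mm across, 65 mm tall; loose bystander, not part of the job; origin on its axis at the underside
- flask: clear plastic bottle with white cap, 54 mm across, 115 mm tall; loose bystander, not part of the job; origin on its axis at the underside
- lump: lump of earth with coins stuck in it, 80 mm across, 58 mm tall; loose bystander, not part of the job; origin on its axis at the underside
- brush: flat paint brush with wooden handle, 200 mm long, 42 mm wide, 20 mm high, lying flat along its x; loose bystander, not part of the job; origin at its middle
- spatula: steel spatula with wooden handle, 170 mm long, 65 mm wide, 20 mm high, lying flat along its x; loose bystander, not part of the job; origin at its middle
Mind the look-alikes: they are no part of the job. What is meant by the part that bears read_top is not orange, and is the smaller of those in its own colour. Leave any blue look-alike of the coin_large1 alone.

How it is judged:
By the outcome, as a careful person would: the job done as asked, in the order asked, and still so for the second after the job is handed in, with the robot touching nothing.
Of coin_large0, coin_large1, coin_large2, coin_small0, coin_small1, coin_small2 only 4 to 6 are there at a start; the rules pass over those that are not, and their reading is None.
At some moment in a run one of coin_large0, coin_large1, coin_large2, coin_small0, coin_small1, coin_small2 may be knocked a few centimetres aside while the robot is not near it.
It also fails if it takes over 208 s, if anything falls off the work surface, if the arm or the gripper's body presses on something with over 40 N, if the wrist force passes 120 N, or if a joint passes its speed limit or range.

## Robot

A 6-joint arm with a two-finger parallel gripper is mounted at the origin on the work surface. World frame = base frame: x ahead of the robot, y to its left, z up, the work surface at z = 0. Lengths are in m, angles in rad, forces in N, time in s.
With the tool pointing down it reaches from about 0.3 to 0.85 m from the base axis. Payload 4.2 kg.
Tool frame: the origin (TCP) lies at the very end of the fingers, on their centre line; the grasp point (between the pads) lies 19 mm behind it; z points along the fingers, y is the direction in which the jaws open and shut (so a half turn about z gives the same grasp; the last joint's range is limited). The gripper opens to 91 mm and grips with 3 to 60 N. Pads are 32 mm wide; open, the fingers measure 118 mm over their backs; the gripper's body (76 mm by 178 mm) begins 60 mm behind the grasp point.
Start: joints at [1.099, 0.32, 1.565, -0, 1.257, -0.02], TCP at [0.251, 0.517, 0.214] pointing down, gripper open.
Joint ranges: [-3.11, 3.11], [-0.84, 2.01], [0.21, 2.61], [-1.34, 4.49], [0.05, 2.63], [-2.56, 2.56]. Speed limits (rad/s): [2.57, 2.57, 3.14, 3.14, 3.14, 3.14].

## Interface

Orientations are given as a rotation vector (axis times angle).
In Python, from workcell import sense, snapshot, hand_in gives the robot as it stands.
- The arm moves only by the shell command python3 -m creep 'ROWS' [FORCE]. ROWS is JSON, a list that holds one entry, the list of rows, each a list of 7 numbers: the turn, a rotation vector about the world's x, y, z in rad, then the shift along the world's x, y, z in cm, then the opening, from 0 (shut) to 1 (fully open). In form: [[[rx, ry, rz, x, y, z, jaw], ...]]. A call has 1 to 20 rows; each row shifts and turns the commanded pose from where the row before left it; what a row does not reach is not made up. A row lasts 1/10 s, in which the tool goes at most 50 mm and 8.59 degrees, less where a joint would pass 70% of its speed; a pose out of reach is approached as far as the arm can. A call is refused whole if a number of a shift passes 5 or a number of a turn 0.15, either way. A call with a gripper value outside its range is refused whole. The fingers move at their own pace and stop on an object; FORCE is the grip in N (left out, the last holds). Time passes only in rows, so rows that do not move let the fingers close. It gives the time, the measured TCP pose, the force and the opening at its end, in the units of the state.
- sense(): the state, without advancing time (a new reading comes with each control period).
- snapshot(name): name is "side" or "top" or "wrist"; returns a dict with "color" (480x640x3 uint8, blue, green, red), "range_z" (480x640 float32, m along the optical axis (not along the pixel's ray), 0 where there is no reading), "intrinsics" (3x3 intrinsics, pixels), "eye" and "rotation" of the camera in the world. Camera axes: x right, y up, looking along -z (the intrinsics and any distortion apply to the point x, -y, -z); pixel columns grow to the right and rows downward; lengths in m; the calibration is good to about 2 mm. The wrist camera is an equidistant fisheye: a pixel r from the principal point sees the ray r / f radians off the axis. A picture is of the moment at which its call begins.
- hand_in(): hands the job in, once; it reports no verdict.
The state is a dict: "time": time; "joint_pos": joint angles; "dq": joint speeds; "effort": joint torques, N m; "position": TCP position; "eef_rot": TCP orientation; "ft_force": force on the tool from outside, world axes, zero at the start; "wrist_torque": the same for the moment, N m; "width": finger opening in m.
Only numpy, scipy, OpenCV 4.12 (cv2) and the standard library are available. Lean on these libraries where they do the work, as an engineer would, in place of code of your own. Each camera call takes 0.05 s, during which the arm holds its last target.

## Working session

There is one attempt and no reset: what is moved stays moved. The work goes in short steps, Python scripts to look and compute and a shell command to move; the robot and the scene stay as the last step left them, time stands still between calls to the robot, and variables do not carry over. Pictures are saved under pics/ and viewed, and the job is handed in when it is done.

```bash
ls; mkdir -p pics
python3 - <<'E'
from workcell import sense,snapshot
import cv2,numpy as np
s=sense();print({k:np.round(v,3).tolist() for k,v in s.items()})
for n in ["top","side","wrist"]:
    d=snapshot(n);cv2.imwrite(f"pics/{n}0.png",d["color"]);np.savez(f"/tmp/{n}0.npz",**d)
    print(n,np.round(d["intrinsics"],1).tolist(),np.round(d["eye"],3),np.round(d["rotation"],3).tolist(),[k for k in d])
E
```

```text
pics
{'time': 0.0, 'joint_pos': [1.099, 0.32, 1.566, -0.0, 1.257, -0.02], 'dq': [-0.002, 0.0, -0.001, 0.001, -0.002, 0.002], 'effort': [0.002, -41.246, -23.197, 0.073, 0.045, -0.0], 'position': [0.251, 0.517, 0.213], 'eef_rot': [-0.704, -3.061, 0.003], 'ft_force': [-0.898, 0.01, -0.035], 'wrist_torque': [-0.013, -0.021, -0.058], 'width': 0.091}
top [[508.1, 0.0, 316.6], [0.0, 508.1, 242.4], [0.0, 0.0, 1.0]] [0.291 0.071 1.193] [0.096, -0.141, -1.555] ['color', 'range_z', 'intrinsics', 'eye', 'rotation']
side [[537.2, 0.0, 323.6], [0.0, 537.2, 240.7], [0.0, 0.0, 1.0]] [-0.107 -0.604  0.87 ] [0.818, -0.291, -0.696] ['color', 'range_z', 'intrinsics', 'eye', 'rotation']
wrist [[371.6, 0.0, 315.3], [0.0, 371.6, 247.2], [0.0, 0.0, 1.0]] [0.184 0.55  0.384] [-0.235, -0.146, 1.113] ['color', 'range_z', 'intrinsics', 'eye', 'rotation']
```

View pics/top0.png

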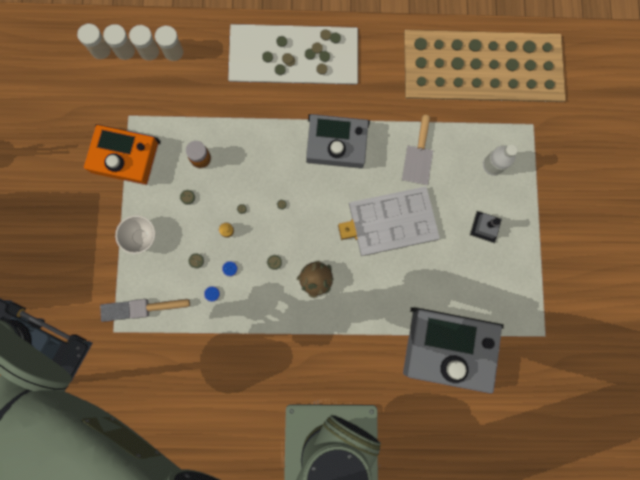

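View pics/side0.png

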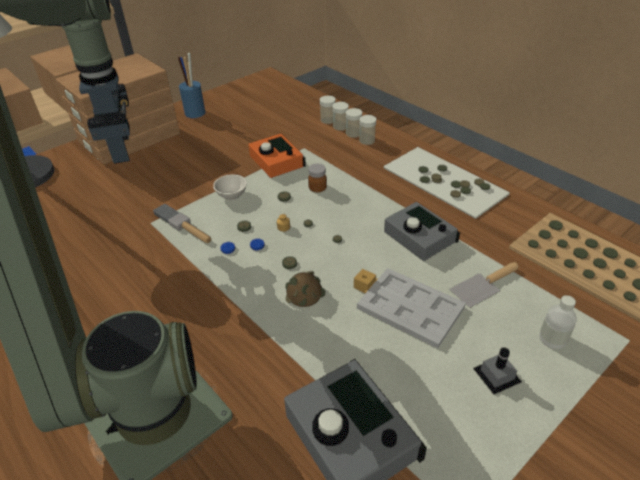

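View pics/wrist0.png

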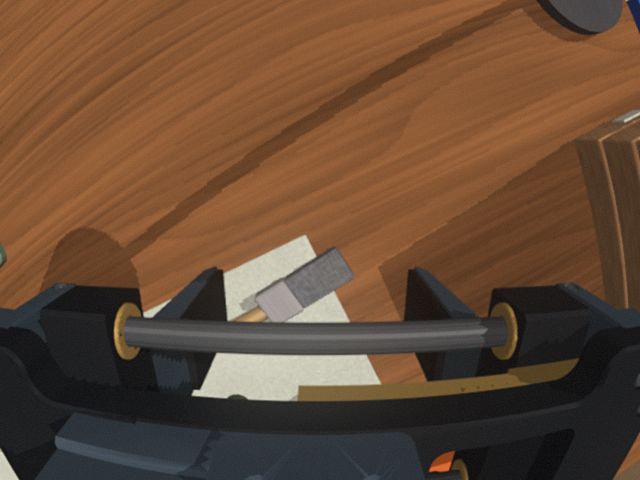

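The top view shows five bronze coins: large at (188,197), (196,260) and (275,262), small at (242,209) and (282,204). The blue discs at (230,269) and (212,294) are decoys. There are three meters: orange at (121,153), small grey at (337,140) and large grey at (453,350). The small grey one is meant. Next I'll measure positions.

```bash
cat > h.py <<'E'
import numpy as np,cv2
from scipy.spatial.transform import Rotation as R
from workcell import sense,snapshot
def ray(d,u,v,fish=False):
    K=d["intrinsics"];x=(u-K[0,2])/K[0,0];y=(v-K[1,2])/K[1,1]
    if fish:
        r=np.hypot(x,y);s=np.sin(r)/r if r>1e-9 else 1
        c=np.array([x*s,-y*s,-np.cos(r)])
    else: c=np.array([x,-y,-1.])
    return R.from_rotvec(d["rotation"]).apply(c)
def plane(d,u,v,z,fish=False):
    r=ray(d,u,v,fish);e=np.array(d["eye"]);return e+r*(z-e[2])/r[2]
def project(d,P):
    K=d["intrinsics"];c=R.from_rotvec(d["rotation"]).inv().apply(np.asarray(P)-d["eye"])
    return np.array([K[0,0]*c[0]/-c[2]+K[0,2],K[1,1]*-c[1]/-c[2]+K[1,2]])
def pt(d,u,v):
    z=d["range_z"][int(round(v)),int(round(u))];r=ray(d,u,v);return np.array(d["eye"])+r*z
def cloud(d):
    K=d["intrinsics"];v,u=np.mgrid[:480,:640];z=d["range_z"]
    c=np.stack([(u-K[0,2])/K[0,0]*z,-(v-K[1,2])/K[1,1]*z,-z],-1)
    return R.from_rotvec(d["rotation"]).apply(c.reshape(-1,3)).reshape(480,640,3)+d["eye"]
def zoom(d,u,v,w,h,k,name):
    c=d["color"][max(0,v-h//2):v+h//2,max(0,u-w//2):u+w//2]
    cv2.imwrite(f"pics/{name}.png",cv2.resize(c,None,fx=k,fy=k,interpolation=cv2.INTER_CUBIC))
E
python3 - <<'E'
from h import *
d=dict(np.load("/tmp/top0.npz"))
P=cloud(d)
print("sheet z",P[300,300],P[180,250])
for n,u,v in [("meterS",337,140),("btnS",337,148),("meterL",453,340),("btnL",455,370),("probe",492,224),("stand",484,230),("term",347,230),("tray",385,218),("flask",498,160),("jar",198,150),("lump",316,280),("weight",226,230),("sp",424,130)]:
    print(n,np.round(P[v,u],3))
print([ (c,np.round(plane(d,*c,0),3)) for c in [(406,395),(502,395)]])
hsv=cv2.cvtColor(d["color"],cv2.COLOR_BGR2HSV)
zoom(d,230,235,200,150,4,"zc");zoom(d,400,200,200,150,4,"zt")
E
```

```text
sheet z [ 0.33660029  0.07470431 -0.0004172 ] [ 0.62325073  0.19975424 -0.00077738]
meterS [ 0.707 -0.006  0.058]
btnS [ 0.684 -0.006  0.067]
meterL [ 0.25  -0.264  0.062]
btnL [ 0.189 -0.257  0.093]
probe [ 0.512 -0.361  0.064]
stand [ 0.504 -0.354  0.031]
term [ 0.504 -0.035  0.004]
tray [ 0.531 -0.124  0.018]
flask [ 0.659 -0.376  0.079]
jar [0.674 0.314 0.063]
lump [0.379 0.039 0.056]
weight [0.494 0.248 0.034]
sp [ 0.751 -0.221  0.019]
[((406, 395), array([ 0.124, -0.171,  0.   ])), ((502, 395), array([ 0.125, -0.392,  0.   ]))]
```

View pics/zc.png

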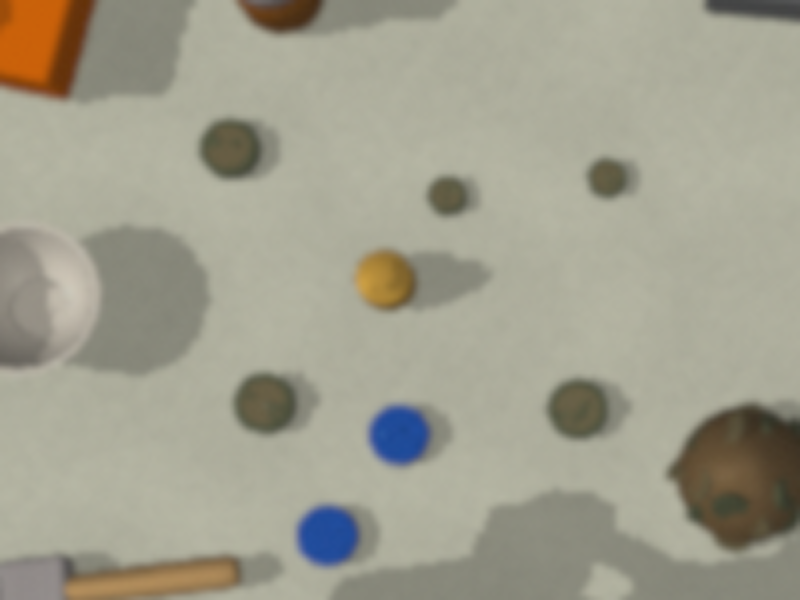

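View pics/zt.png

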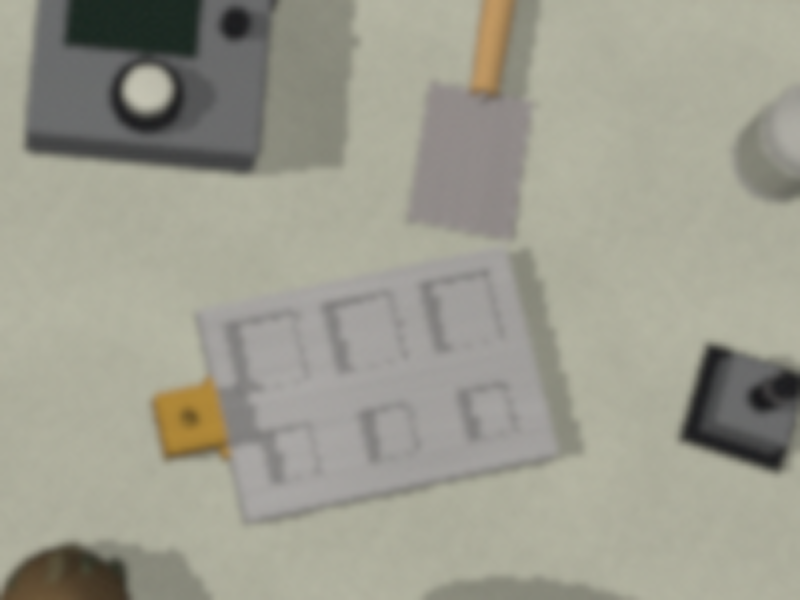

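```bash
cat >> h.py <<'E'
def coins(d):
    hsv=cv2.cvtColor(d["color"],cv2.COLOR_BGR2HSV)
    m=((hsv[...,0]>8)&(hsv[...,0]<40)&(hsv[...,2]<125)&(hsv[...,1]>50)).astype(np.uint8)
    n,l,s,c=cv2.connectedComponentsWithStats(m)
    out=[]
    for i in range(1,n):
        if 25<s[i,4]<400:
            z=.010 if s[i,4]>110 else .008
            p=plane(d,*c[i],z)
            if .28<p[0]<.8 and -.45<p[1]<.5: out.append((np.round(c[i],1),s[i,2:],np.round(p,4)))
    return out
E
python3 - <<'E'
from h import *
d=dict(np.load("/tmp/top0.npz")); s=dict(np.load("/tmp/side0.npz"))
for o in coins(d): print(o)
T=[plane(d,300+a/4,125+b/4,.016) for a,b in [(200,312),(505,250),(557,455),(245,520)]]
T=np.array(T);print(np.round(T,4),T.mean(0));
print("sides",[np.linalg.norm(T[i]-T[(i+1)%4]) for i in range(4)])
e=(T[0]-T[1]+T[3]-T[2]);print("yaw of y axis",np.degrees(np.arctan2(e[1],e[0]))-90); e=T[0]-T[3]+T[1]-T[2];print(np.degrees(np.arctan2(e[1],e[0])))
print("term",plane(d,300+190/4,125+417/4,.032))
print("probe top",plane(d,300+783/4,125+385/4,.077))
# meter sizes and btn
for nm,pts in [("S",[(35,140),(255,160)]),]:
    q=[plane(d,300+a/4,125+b/4,.045) for a,b in pts];print(nm,np.linalg.norm(q[0]-q[1]))
print("btn",plane(d,300+147/4,125+88/4,.06))
for a in ["position","eef_rot"]: pass
st=sense();Rm=R.from_rotvec(st["eef_rot"]).as_matrix();print(np.round(Rm,3))
# side-view check
hsv=cv2.cvtColor(s["color"],cv2.COLOR_BGR2HSV)
zoom(s,410,300,200,150,4,"st");zoom(s,500,360,120,90,6,"sp")
w=dict(np.load("/tmp/wrist0.npz"));Rw=R.from_rotvec(w["rotation"]).as_matrix();print(np.round(Rm.T@Rw,3),np.round(Rm.T@(w["eye"]-st["position"]),4))
E
```

```text
(array([349.3, 113.4]), array([ 87,  11, 318], dtype=int32), array([ 0.7934, -0.0394,  0.01  ]))
(array([433. , 118.9]), array([ 8,  7, 45], dtype=int32), array([ 0.7846, -0.2466,  0.008 ]))
(array([150.5, 161. ]), array([ 17,  48, 284], dtype=int32), array([0.6627, 0.4372, 0.01  ]))
(array([140.8, 146.7]), array([ 8,  8, 26], dtype=int32), array([0.6986, 0.463 , 0.008 ]))
(array([202.3, 161. ]), array([ 21,  19, 170], dtype=int32), array([0.665 , 0.3139, 0.01  ]))
(array([187.1, 196.6]), array([ 13,  12, 130], dtype=int32), array([0.577, 0.346, 0.01 ]))
(array([281.2, 204. ]), array([ 8,  7, 48], dtype=int32), array([0.5632, 0.1228, 0.008 ]))
(array([241.5, 208.4]), array([ 8,  8, 51], dtype=int32), array([0.5509, 0.2169, 0.008 ]))
(array([231.6, 231.2]), array([ 6, 11, 26], dtype=int32), array([0.4956, 0.2382, 0.008 ]))
(array([195.9, 260.2]), array([ 13,  13, 136], dtype=int32), array([0.4254, 0.3182, 0.01  ]))
(array([274.1, 261.9]), array([ 13,  13, 135], dtype=int32), array([0.4241, 0.1365, 0.01  ]))
[[ 0.5666 -0.0406  0.016 ]
 [ 0.6079 -0.224   0.016 ]
 [ 0.4838 -0.2522  0.016 ]
 [ 0.4424 -0.0671  0.016 ]] [ 0.52517946 -0.14599797  0.016     ]
sides [np.float64(0.18796827462175894), np.float64(0.12729228845209675), np.float64(0.18964222581369372), np.float64(0.12702166141891172)]
yaw of y axis 12.63415736772626
12.40484157372775
term [ 0.50027439 -0.03333557  0.032     ]
probe top [ 0.51579338 -0.36526223  0.077     ]
S 0.1296340279758493
btn [ 0.6891883  -0.00552855  0.06      ]
[[-0.9    0.437 -0.001]
 [ 0.437  0.9   -0.001]
 [ 0.    -0.001 -1.   ]]
[[ 0.001  0.966  0.26 ]
 [ 1.    -0.    -0.   ]
 [-0.     0.26  -0.966]] [ 0.0746 -0.0002 -0.171 ]
```

View pics/st.png

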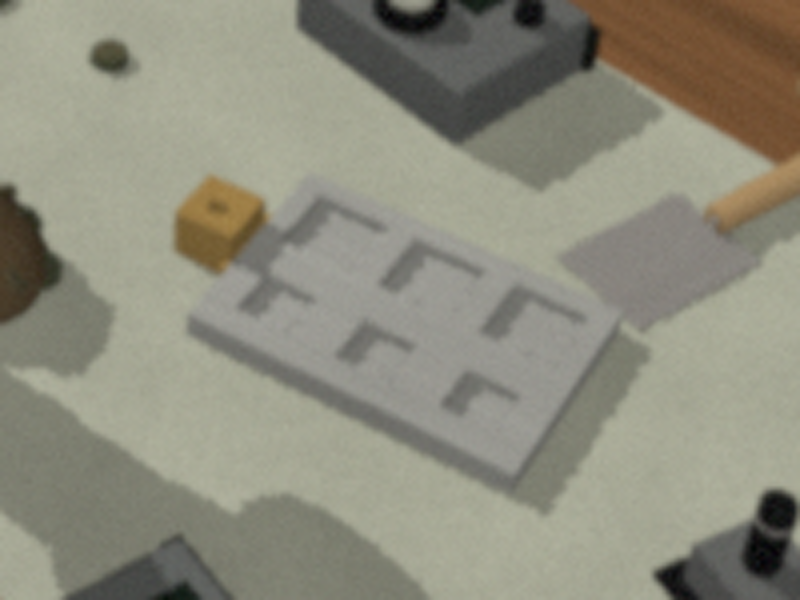

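View pics/sp.png

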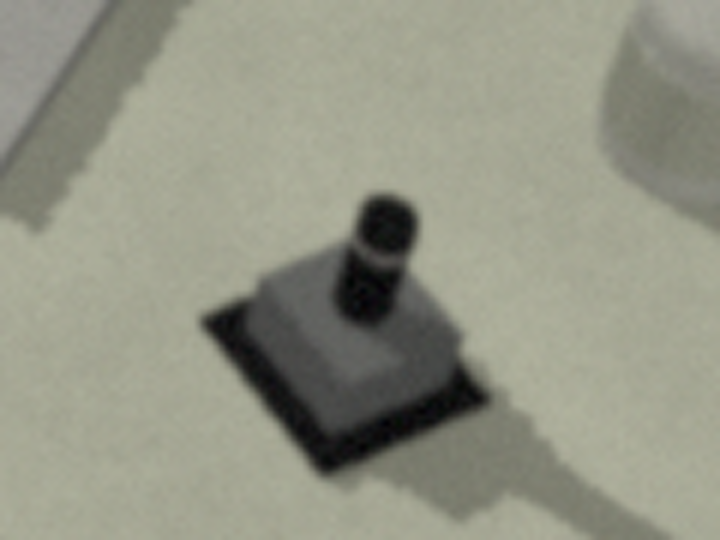

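```bash
python3 -m creep '[[[0,0,-0.15,1,-1,0,0.65],[0,0,-0.15,1,-1.2,0,0.65],[0,0,-0.15,1,-1.2,0,0.65],[0,0,-0.15,1,-1.2,0,0.65],[0,0,-0.15,1,-1.2,0,0.65],[0,0,-0.15,1,-1.2,0,0.65],[0,0,-0.15,1,-1.2,0,0.65],[0,0,-0.15,1,-1.2,0,0.65],[0,0,-0.15,1,-1.2,0,0.65],[0,0,-0.15,1,-1.2,0,0.65],[0,0,-0.15,1,-1.2,-1,0.65],[0,0,-0.15,1,-1.2,-1,0.65],[0,0,-0.15,1,-1.2,-1,0.65],[0,0,-0.15,1,-1.2,-1,0.65],[0,0,-0.15,1,-1.2,-1,0.65],[0,0,-0.15,1,-1.2,-1,0.65],[0,0,-0.068,1.4,-0.7,-2,0.65],[0,0,0,0,0,-1,0.65],[0,0,0,0,0,0,0.65]]]' 20
cat >> h.py <<'E'
def st():
    s=sense();M=R.from_rotvec(s["eef_rot"]).as_matrix()
    print("t",round(s["time"],2),"p",np.round(s["position"],4),"jaw",round(np.degrees(np.arctan2(M[1,1],M[0,1])),2),"tilt",np.round(M[:2,2],4),"w",round(float(s["width"]),4),"F",np.round(s["ft_force"],1),"q",np.round(s["joint_pos"],2));return s
E
python3 - <<'E'
from h import *
st();w=snapshot("wrist");cv2.imwrite("pics/w1.png",w["color"]);np.savez("/tmp/w1.npz",**w)
E
```

```text
time: 2.05
position: [0.4238, 0.3196, 0.1223]
eef_rot: [3.12, 0.349, -0.006]
ft_force: [-0.1, 0.9, -0.3]
width: 0.0591
t 2.05 p [0.4238 0.3196 0.1223] jaw -77.25 tilt [-0.0037 -0.0023] w 0.0591 F [-0.1  0.9 -0.3] q [0.62 0.33 1.8  0.   1.02 1.97]
```

View pics/w1.png

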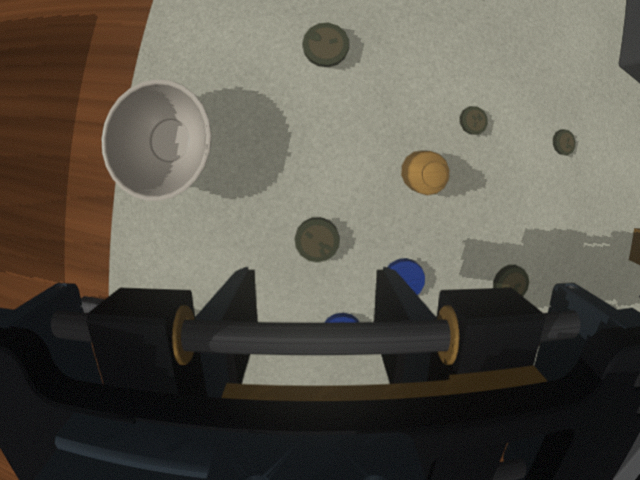

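The wrist view is sharp. L1 is at (318,240), L0 at (326,44), S1 at (474,120), S0 at (564,142) and L2 at (511,280), with the fingers either side of L1. I'll localise them all from this view.

```bash
cat >> h.py <<'E'
def wcoins(w):
    hsv=cv2.cvtColor(w["color"],cv2.COLOR_BGR2HSV)
    m=((hsv[...,0]>8)&(hsv[...,0]<40)&(hsv[...,2]<105)&(hsv[...,1]>50)).astype(np.uint8)
    m=cv2.morphologyEx(m,cv2.MORPH_CLOSE,np.ones((5,5)));m=cv2.morphologyEx(m,cv2.MORPH_OPEN,np.ones((5,5)))
    cs,_=cv2.findContours(m,cv2.RETR_EXTERNAL,cv2.CHAIN_APPROX_NONE)
    for c in cs:
        a=cv2.contourArea(c)
        if a<250 or a>4000: continue
        P=np.array([plane(w,u,v,.005,True)[:2] for u,v in c[:,0]])
        (cx,cy),r=cv2.minEnclosingCircle(P.astype(np.float32)); e=cv2.fitEllipse(c)
        (x,y)=plane(w,*e[0],.006,True)[:2]
        print("px",np.round(e[0],0),"area",a,"xy ell",np.round([x,y],4),"encl",np.round([cx,cy,r],4))
E
python3 - <<'E'
from h import *
w=dict(np.load("/tmp/w1.npz"));wcoins(w)
E
```

```text
px [  6. 469.] area 280.5 xy ell [-0.0914  0.7544] encl [-0.0906  0.7684  0.0646]
px [550. 454.] area 254.0 xy ell [ 0.2087 -0.0496] encl [ 0.2108 -0.0514  0.0317]
px [193. 388.] area 387.0 xy ell [0.2509 0.4044] encl [0.2505 0.4071 0.025 ]
px [181. 333.] area 1057.0 xy ell [0.312  0.4206] encl [0.3089 0.42   0.0357]
px [110. 303.] area 954.5 xy ell [0.3223 0.4964] encl [0.3218 0.4966 0.0374]
px [511. 281.] area 668.0 xy ell [0.4262 0.1373] encl [0.4247 0.1355 0.0198]
px [635. 250.] area 255.5 xy ell [ 0.4916 -0.0202] encl [ 0.4969 -0.0234  0.0222]
px [317. 239.] area 1363.0 xy ell [0.4245 0.3193] encl [0.4241 0.3192 0.0179]
px [564. 142.] area 310.0 xy ell [0.5629 0.1229] encl [0.5628 0.1218 0.012 ]
px [474. 120.] area 489.5 xy ell [0.5503 0.2179] encl [0.5505 0.2174 0.012 ]
px [325.  44.] area 1390.5 xy ell [0.5768 0.347 ] encl [0.5773 0.3469 0.0178]
```

```bash
python3 -m creep '[[[0,0,0,0,0,-3,0.65],[0,0,0,0,0,-3,0.65],[0,0,0,0,0,-2.5,0.65],[0,0,0,0,0,-1.5,0.65],[0,0,0,0,0,-1,0.65],[0,0,0,0,0,-0.4,0.65],[0,0,0,0,0,-0.2,0.65],[0,0,0,0,0,0,0.65],[0,0,0,0,0,0,0.65]]]' 20
python3 - <<'E'
from h import *
st();w=snapshot("wrist");cv2.imwrite("pics/w2.png",w["color"])
E
```

```text
time: 3.0
position: [0.4255, 0.3207, 0.0088]
eef_rot: [-3.122, -0.348, -0.002]
ft_force: [-0.6, -0.3, 0.0]
width: 0.0596
t 3.0 p [0.4255 0.3207 0.0088] jaw -77.28 tilt [0.0013 0.0009] w 0.0596 F [-0.6 -0.3  0. ] q [ 0.62  0.47  1.93 -0.    0.74  1.97]
```

View pics/w2.png

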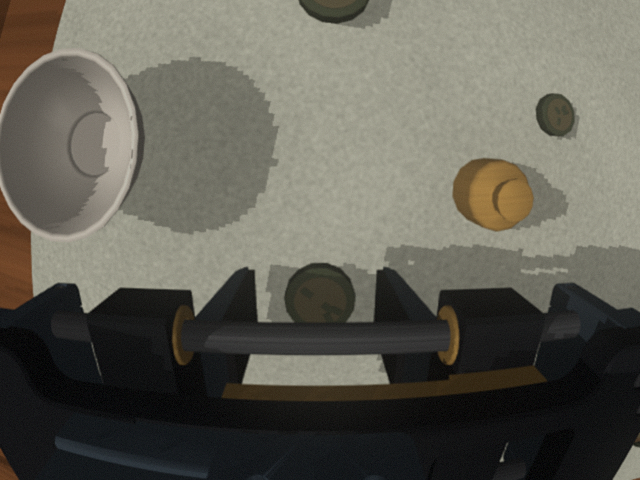

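```bash
python3 -m creep '[[[0,0,0,-0.1,-0.1,-0.35,0.65],[0,0,0,0,0,0,0.65],[0,0,0,0,0,0,0.3],[0,0,0,0,0,0,0.3],[0,0,0,0,0,0,0.3],[0,0,0,0,0,0,0.3],[0,0,0,0,0,0,0.3],[0,0,0,0,0,0,0.3]]]' 25
python3 - <<'E'
from h import *
st()
E
```

```text
time: 3.85
position: [0.4241, 0.3193, 0.0045]
eef_rot: [3.122, 0.348, 0.0]
ft_force: [0.2, -0.5, 0.2]
width: 0.0346
t 3.85 p [0.4241 0.3193 0.0045] jaw -77.29 tilt [ 0.0001 -0.0001] w 0.0346 F [ 0.2 -0.5  0.2] q [ 0.62  0.47  1.93 -0.    0.73  1.97]
```

```bash
python3 -m creep '[[[0,0,0,0,0,1,0.3],[0,0,0,0,0,3,0.3],[0,0,0,0,0,4,0.3],[0,0,0,0.7,-2,3.5,0.3],[0,0,0,1.2,-4,0,0.3],[0,0,0,1.2,-4.2,0,0.3],[0,0,0,1.2,-4.2,0,0.3],[0,0,0,1.2,-4.2,0,0.3],[0,0,0,1.2,-4.2,0,0.3],[0,0,0,1.2,-4.2,0,0.3],[0,0,0,1.2,-4.2,0,0.3],[0,0,0,1.2,-4.2,0,0.3],[0,0,0,1.2,-4.2,0,0.3],[0,0,0,1.2,-4.2,0,0.3],[0,0,0,1.2,-4.2,0,0.3],[0,0,0,1.1,-3.3,0,0.3],[0,0,0,0.5,-1,0,0.3],[0,0,0,0,0,0,0.3]]]' 25
python3 - <<'E'
from h import *
st();w=snapshot("wrist");cv2.imwrite("pics/w3.png",w["color"]);np.savez("/tmp/w3.npz",**w)
E
```

```text
time: 5.65
position: [0.5793, -0.2048, 0.1196]
eef_rot: [-3.123, -0.344, -0.001]
ft_force: [-0.6, 0.7, -1.0]
width: 0.0347
t 5.65 p [ 0.5793 -0.2048  0.1196] jaw -77.41 tilt [0.0003 0.0001] w 0.0347 F [-0.6  0.7 -1. ] q [-0.36  0.45  1.61  0.    1.08  0.99]
```

View pics/w3.png

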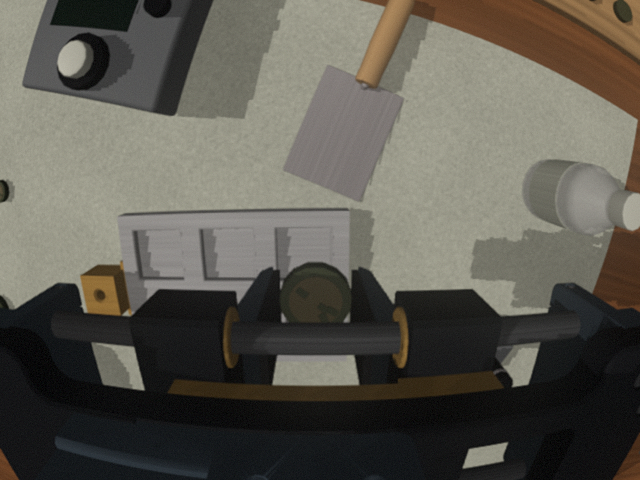

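Run:
```python
from h import *
w=dict(np.load("/tmp/w3.npz"));zoom(w,220,260,290,110*2,2.7,"w3z")
```

```text
(no output)
```

View pics/w3z.png

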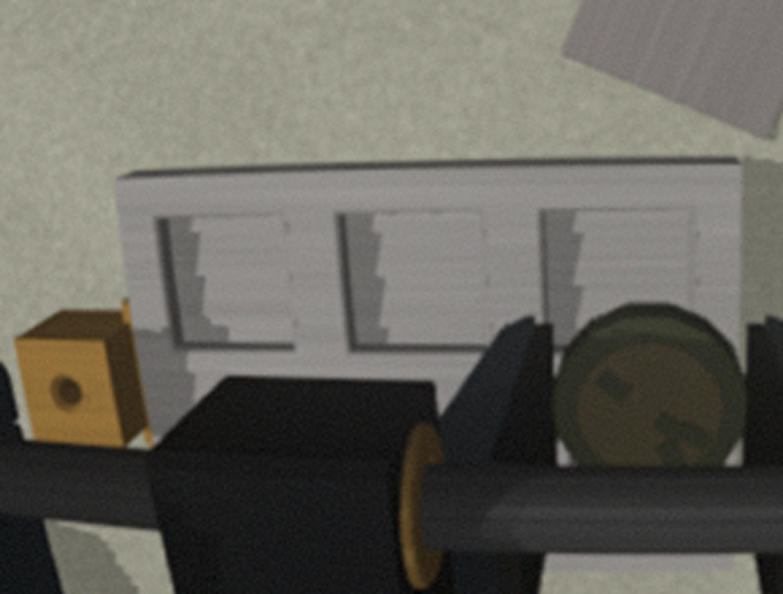

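Run:
```python
from h import *
w=dict(np.load("/tmp/w3.npz"))
th=np.radians(12.5);T=np.array([.525,-.146]);A=np.array([[np.cos(th),-np.sin(th)],[np.sin(th),np.cos(th)]])
ps=[((120,180),(65,95)),((740,164),(65,-95)),((158,218),(52,81)),((178,349),(10,81)),((337,213),(52,21)),((350,351),(10,21)),((542,209),(52,-39)),((692,208),(52,-81)),((67,392),(0,115))]
S=[];D=[]
for (a,b),m in ps:
    z=.032 if m[1]==115 else .016
    q=plane(w,75+a/2.7,150+b/2.7,z,True)[:2];g=T+A@np.array(m)/1000
    print(m,np.round(q,4),np.round(1000*(q-g),1));S.append(np.array(m)/1000);D.append(q)
S=np.array(S);D=np.array(D);s0=S.mean(0);d0=D.mean(0);H=(S-s0).T@(D-d0);U,_,V=np.linalg.svd(H);Rr=V.T@U.T
print("yaw",np.degrees(np.arctan2(Rr[1,0],Rr[0,0])),"T",d0-Rr@s0,"res mm",np.round(1000*(D-(d0+(S-s0)@Rr.T)),1).tolist())
```

```text
(65, 95) [ 0.5676 -0.0406] [-0.3 -1.5]
(65, -95) [ 0.6106 -0.223 ] [1.6 1.7]
(52, 81) [ 0.5584 -0.0554] [0.2 0.3]
(10, 81) [ 0.5175 -0.0659] [ 0.2 -1.1]
(52, 21) [ 0.5722 -0.1132] [1.  1.1]
(10, 21) [ 0.531  -0.1229] [0.7 0.4]
(52, -39) [ 0.586  -0.1718] [1.8 1. ]
(52, -81) [ 0.5955 -0.2128] [2.2 1. ]
(0, 115) [ 0.5001 -0.0333] [-0.   0.4]
yaw 13.196444607961569 T [ 0.52619237 -0.14603423] res mm [[-0.2, -1.9], [-0.6, 0.7], [0.1, -0.1], [0.0, -1.0], [0.2, 0.5], [-0.2, 0.4], [0.3, 0.4], [0.2, 0.2], [0.2, 0.7]]
```

```bash
python3 -m creep '[[[0,0,0,-0.95,0.77,0,0.3],[0,0,0,0,0,-2,0.3],[0,0,0,0,0,-3,0.3],[0,0,0,0,0,-2,0.3],[0,0,0,0,0,-1,0.3],[0,0,0,0,0,-0.5,0.3],[0,0,0,0,0,0,0.3],[0,0,0,0,0,0,0.3]]]' 25
python3 - <<'E'
from h import *
st()
E
```

```text
time: 6.5
position: [0.5702, -0.1958, 0.0356]
eef_rot: [3.121, 0.348, 0.003]
ft_force: [-0.4, -0.3, -1.3]
width: 0.0346
t 6.5 p [ 0.5702 -0.1958  0.0356] jaw -77.27 tilt [ 0.0018 -0.0006] w 0.0346 F [-0.4 -0.3 -1.3] q [-0.35  0.52  1.73  0.    0.89  1.  ]
```

```bash
python3 -m creep '[[[0,0,0,0,-0.1,-0.8,0.3],[0,0,0,0,0,-0.6,0.3],[0,0,0,0,0,-0.4,0.3],[0,0,0,0,0,0,0.3],[0,0,0,0,0,0,0.3]]]' 25; python3 -c "
from h import *
st()"
```

```text
time: 7.0
position: [0.5695, -0.1971, 0.0163]
eef_rot: [3.122, 0.347, -0.0]
ft_force: [-0.4, -0.8, -0.0]
width: 0.0345
t 7.0 p [ 0.5695 -0.1971  0.0163] jaw -77.3 tilt [-0.     -0.0001] w 0.0345 F [-0.4 -0.8 -0. ] q [-0.35  0.54  1.75 -0.    0.85  1.  ]
```

```bash
python3 -m creep '[[[0,0,0,0,0,0.1,0.5],[0,0,0,0,0,0,0.5],[0,0,0,0,0,0,0.5],[0,0,0,0,0,1,0.5],[0,0,0,0,0,3,0.5],[0,0,0,-3,3,4,0.65],[0,0,0,-1,5,2,0.65],[0,0,0,0,0,0,0.65]]]' 25
python3 - <<'E'
from h import *
st();d=snapshot("wrist");cv2.imwrite("pics/w4.png",d["color"]);d=snapshot("top");zoom(d,320,210,320,240,2.5,"t4")
for o in coins(d): print(o)
E
```

```text
time: 7.8
position: [0.5348, -0.1224, 0.1138]
eef_rot: [3.122, 0.352, 0.008]
ft_force: [0.7, -0.7, -0.4]
width: 0.0595
t 7.8 p [ 0.5348 -0.1224  0.1138] jaw -77.12 tilt [0.0048 0.0004] w 0.0595 F [ 0.7 -0.7 -0.4] q [-0.25  0.36  1.78  0.    1.    1.1 ]
(array([314.8, 115.1]), array([21,  6, 28], dtype=int32), array([0.7879, 0.0454, 0.008 ]))
(array([432.8, 118.9]), array([ 7,  5, 29], dtype=int32), array([ 0.7847, -0.2463,  0.008 ]))
(array([150.6, 160.4]), array([ 16,  47, 232], dtype=int32), array([0.6642, 0.437 , 0.01  ]))
(array([202.8, 160.9]), array([ 20,  19, 167], dtype=int32), array([0.6654, 0.313 , 0.01  ]))
(array([187.1, 196.6]), array([ 13,  12, 132], dtype=int32), array([0.577, 0.346, 0.01 ]))
(array([281.4, 203.9]), array([ 8,  7, 48], dtype=int32), array([0.5635, 0.1225, 0.008 ]))
(array([241.4, 208.5]), array([ 8,  8, 50], dtype=int32), array([0.5508, 0.2171, 0.008 ]))
(array([274. , 261.7]), array([ 13,  13, 129], dtype=int32), array([0.4245, 0.1367, 0.01  ]))
(array([375.8, 299.9]), array([ 15,  61, 242], dtype=int32), array([ 0.3384, -0.1014,  0.01  ]))
```

View pics/w4.png

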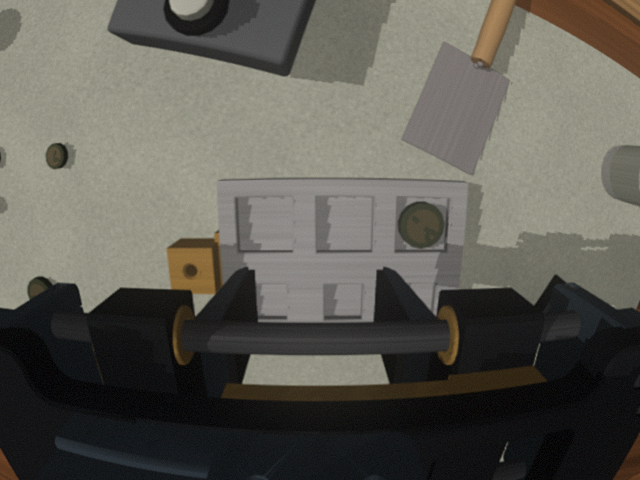

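View pics/t4.png

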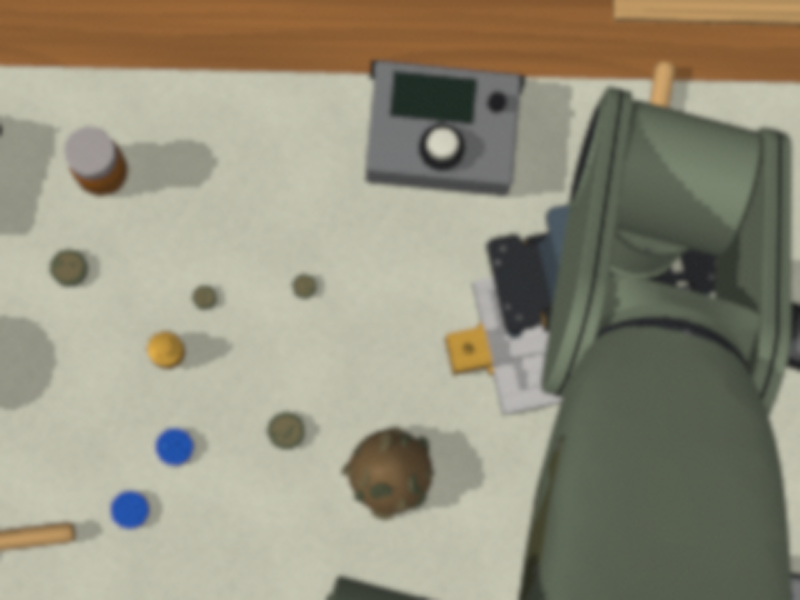

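```bash
python3 -m creep '[[[0,0,0,-0.5,1.9,0,0.65],[0,0,0,-1.5,3.5,0,0.65],[0,0,0,-1.5,3.5,0,0.65],[0,0,0,-1.5,3.5,0,0.65],[0,0,0,-1.5,3.5,0,0.65],[0,0,0,-1.5,3.5,0,0.65],[0,0,0,-1.5,3.5,-1,0.65],[0,0,0,-1.5,2.5,-3,0.65],[0,0,0,0,0.5,-2,0.65],[0,0,0,0,0,0,0.65],[0,0,0,0,0,0,0.65]]]' 25
python3 - <<'E'
from h import *
st();d=snapshot("wrist");cv2.imwrite("pics/w5.png",d["color"]);wcoins(d)
E
```

```text
time: 9.0
position: [0.4254, 0.1329, 0.0499]
eef_rot: [3.122, 0.347, -0.001]
ft_force: [0.3, 0.1, 0.8]
width: 0.0592
t 9.0 p [0.4254 0.1329 0.0499] jaw -77.32 tilt [-0.0005 -0.0006] w 0.0592 F [0.3 0.1 0.8] q [ 0.28  0.3   2.08 -0.    0.76  1.63]
px [  6. 469.] area 278.5 xy ell [0.0601 0.4618] encl [0.0599 0.4728 0.0479]
px [390. 312.] area 259.5 xy ell [0.4076 0.0805] encl [0.4078 0.0807 0.0091]
px [188. 351.] area 1240.0 xy ell [0.3465 0.2072] encl [0.3425 0.2044 0.0402]
px [310. 271.] area 2373.5 xy ell [0.4237 0.1364] encl [0.4231 0.1362 0.0183]
px [569. 213.] area 1517.5 xy ell [ 0.502  -0.0297] encl [ 0.5045 -0.0343  0.0296]
px [161. 118.] area 1367.5 xy ell [0.4976 0.2451] encl [0.497  0.2482 0.0169]
px [386.  51.] area 1021.0 xy ell [0.5627 0.1225] encl [0.563  0.122  0.0119]
px [223.  39.] area 956.0 xy ell [0.5503 0.2173] encl [0.5506 0.2176 0.0117]
px [62.  8.] area 605.0 xy ell [0.5681 0.3463] encl [0.5733 0.3484 0.0211]
```

View pics/w5.png

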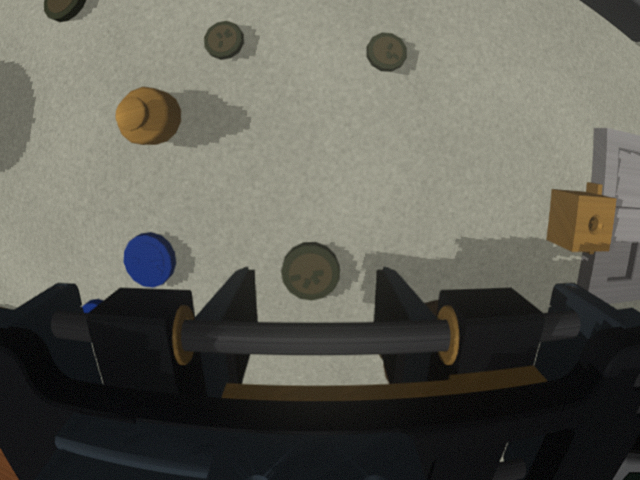

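L2 is at (310,271), between the fingers.

```bash
python3 -m creep '[[[0,0,0,-0.15,0.33,-1,0.65],[0,0,0,0,0,-2,0.65],[0,0,0,0,0,-1.2,0.65],[0,0,0,0,0,-0.3,0.65],[0,0,0,0,0,0,0.65],[0,0,0,0,0,0,0.65],[0,0,0,0,0,0,0.3],[0,0,0,0,0,0,0.3],[0,0,0,0,0,0,0.3],[0,0,0,0,0,0,0.3],[0,0,0,0,0,0,0.3],[0,0,0,0,0,0,0.3]]]' 25; python3 -c "
from h import *
st()"
```

```text
time: 10.25
position: [0.4234, 0.1367, 0.0053]
eef_rot: [3.122, 0.348, 0.001]
ft_force: [-0.4, -0.6, 4.0]
width: 0.0348
t 10.25 p [0.4234 0.1367 0.0053] jaw -77.29 tilt [ 0.0006 -0.    ] w 0.0348 F [-0.4 -0.6  4. ] q [ 0.29  0.37  2.13 -0.    0.64  1.64]
```

```bash
python3 -m creep '[[[0,0,0,0,0,1.5,0.3],[0,0,0,0,0,3,0.3],[0,0,0,0.7,-1,2.5,0.3],[0,0,0,1.8,-3.7,0,0.3],[0,0,0,1.8,-3.7,0,0.3],[0,0,0,1.8,-3.7,0,0.3],[0,0,0,1.8,-3.7,0,0.3],[0,0,0,1.8,-3.7,0,0.3],[0,0,0,1.8,-3.7,0,0.3],[0,0,0,1.2,-3.3,0,0.3],[0,0,0,0.58,-1.04,-1,0.3],[0,0,0,0,0,-2,0.3],[0,0,0,0,0,-1,0.3],[0,0,0,0,0,0,0.3],[0,0,0,0,0,0,0.3]]]' 25
python3 - <<'E'
from h import *
st();d=snapshot("wrist");cv2.imwrite("pics/w6.png",d["color"])
E
```

```text
time: 11.75
position: [0.5557, -0.1379, 0.0349]
eef_rot: [-3.122, -0.349, 0.001]
ft_force: [-0.1, -0.1, -0.8]
width: 0.0345
t 11.75 p [ 0.5557 -0.1379  0.0349] jaw -77.24 tilt [-0.0008  0.0003] w 0.0345 F [-0.1 -0.1 -0.8] q [-0.26  0.48  1.81  0.    0.85  1.08]
```

View pics/w6.png

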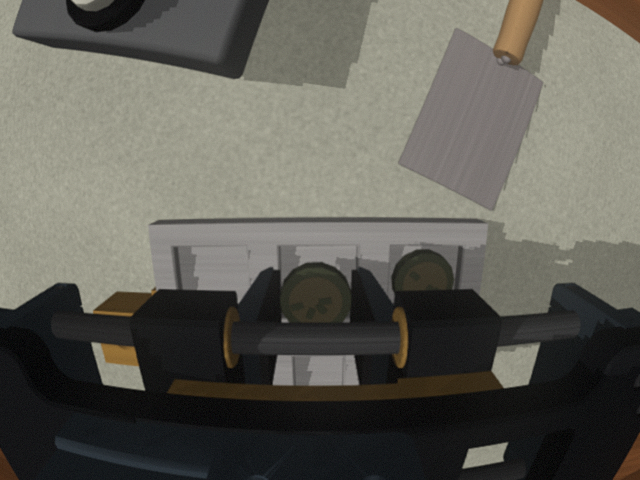

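```bash
python3 -m creep '[[[0,0,0,0.05,-0.08,-0.8,0.3],[0,0,0,0,0,-0.6,0.3],[0,0,0,0,0,-0.35,0.3],[0,0,0,0,0,0,0.3],[0,0,0,0,0,0,0.3],[0,0,0,0,0,0.05,0.5],[0,0,0,0,0,0,0.5],[0,0,0,0,0,0,0.5],[0,0,0,0,0,1,0.5],[0,0,0,0,0,3,0.5],[0,0,0,-1,3,4,0.65],[0,0,0,0,5,2,0.65],[0,0,0,0,0,0,0.65]]]' 25
python3 - <<'E'
from h import *
st();d=snapshot("wrist");cv2.imwrite("pics/w7.png",d["color"]);d=snapshot("top");
for o in coins(d): print(o)
E
```

```text
time: 13.1
position: [0.5485, -0.06, 0.12]
eef_rot: [3.122, 0.354, 0.012]
ft_force: [0.8, -0.1, 0.1]
width: 0.0595
t 13.1 p [ 0.5485 -0.06    0.12  ] jaw -77.08 tilt [0.0074 0.0008] w 0.0595 F [ 0.8 -0.1  0.1] q [-0.13  0.36  1.76  0.    1.01  1.21]
(array([314.8, 115.1]), array([21,  6, 28], dtype=int32), array([0.7879, 0.0454, 0.008 ]))
(array([361.3, 118.3]), array([22,  5, 34], dtype=int32), array([ 0.7822, -0.0691,  0.008 ]))
(array([432.7, 118.9]), array([ 7,  5, 28], dtype=int32), array([ 0.7847, -0.246 ,  0.008 ]))
(array([150.6, 160.4]), array([ 16,  47, 232], dtype=int32), array([0.6642, 0.437 , 0.01  ]))
(array([202.7, 161. ]), array([ 20,  19, 166], dtype=int32), array([0.6652, 0.3131, 0.01  ]))
(array([187.1, 196.6]), array([ 13,  13, 133], dtype=int32), array([0.5769, 0.346 , 0.01  ]))
(array([281.3, 204. ]), array([ 8,  7, 47], dtype=int32), array([0.5634, 0.1227, 0.008 ]))
(array([241.4, 208.5]), array([ 8,  8, 50], dtype=int32), array([0.5508, 0.2171, 0.008 ]))
(array([343.3, 303.8]), array([ 5, 34, 81], dtype=int32), array([ 0.3286, -0.0259,  0.008 ]))
```

View pics/w7.png

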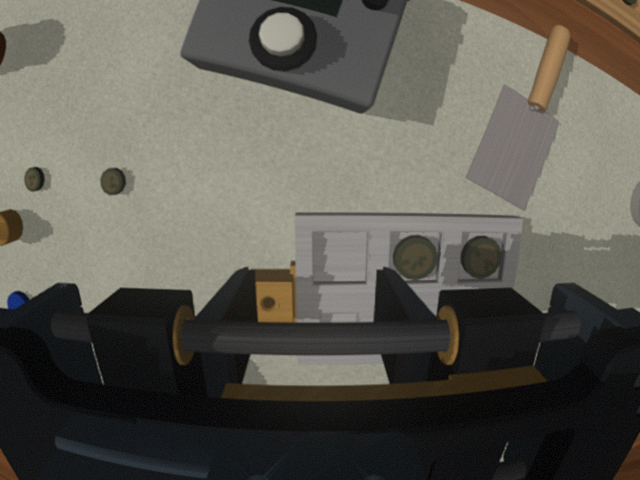

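Both placed coins lie in their pockets. L0 is next.

```bash
python3 -m creep '[[[0,0,0,0,2,0,0.65],[0,0,0,0.3,4,0,0.65],[0,0,0,0.3,4,0,0.65],[0,0,0,0.3,4,0,0.65],[0,0,0,0.3,4,0,0.65],[0,0,0,0.3,4,0,0.65],[0,0,0,0.3,4,0,0.65],[0,0,0,0.3,4,0,0.65],[0,0,0,0.3,4,-1,0.65],[0,0,0,0.3,4,-3,0.65],[0,0,0,0.15,2,-2,0.65],[0,0,0,0,0.6,-1,0.65],[0,0,0,0,0,0,0.65],[0,0,0,0,0,0,0.65]]]' 25
python3 - <<'E'
from h import *
st();d=snapshot("wrist");cv2.imwrite("pics/w8.png",d["color"]);wcoins(d)
E
```

```text
time: 14.6
position: [0.5757, 0.3407, 0.0461]
eef_rot: [3.122, 0.346, -0.0]
ft_force: [-0.2, 0.5, 0.6]
width: 0.0593
t 14.6 p [0.5757 0.3407 0.0461] jaw -77.36 tilt [-0.0001 -0.0008] w 0.0593 F [-0.2  0.5  0.6] q [ 0.52  0.6   1.55 -0.    1.    1.87]
px [  6. 470.] area 282.5 xy ell [0.2184 0.664 ] encl [0.2174 0.6753 0.0457]
px [450. 318.] area 430.0 xy ell [0.5629 0.2474] encl [0.5608 0.2453 0.0139]
px [185. 342.] area 1137.5 xy ell [0.5065 0.4162] encl [0.504  0.4152 0.034 ]
px [307. 268.] area 2481.0 xy ell [0.5765 0.3468] encl [0.5758 0.3469 0.0181]
px [429. 102.] area 1175.5 xy ell [0.6892 0.2998] encl [0.6705 0.3233 0.027 ]
px [ 56. 109.] area 1586.5 xy ell [0.6457 0.5347] encl [0.6457 0.5438 0.0293]
px [144.  42.] area 1112.5 xy ell [0.6935 0.4745] encl [0.6936 0.4757 0.0152]
px [598.  27.] area 3534.0 xy ell [0.7925 0.1846] encl [0.7965 0.1921 0.0594]
px [105.  34.] area 1460.0 xy ell [0.6979 0.5058] encl [0.6982 0.5073 0.0282]
```

View pics/w8.png

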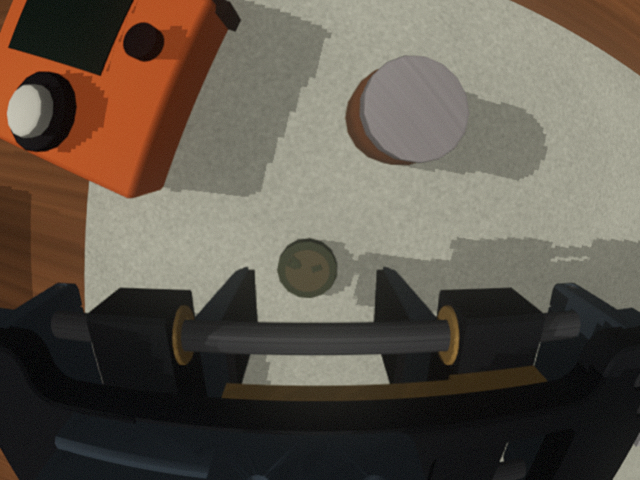

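```bash
python3 -m creep '[[[0,0,0,0.05,0.58,-0.5,0.65],[0,0,0,0,0,-2,0.65],[0,0,0,0,0,-1.2,0.65],[0,0,0,0,0,-0.4,0.65],[0,0,0,0,0,0,0.65],[0,0,0,0,0,0,0.65],[0,0,0,0,0,0,0.3],[0,0,0,0,0,0,0.3],[0,0,0,0,0,0,0.3],[0,0,0,0,0,0,0.3],[0,0,0,0,0,0,0.3],[0,0,0,0,0,0,0.3]]]' 25; python3 -c "
from h import *
st()"
```

```text
time: 15.85
position: [0.5759, 0.348, 0.0053]
eef_rot: [3.122, 0.348, 0.001]
ft_force: [0.5, -2.3, 4.0]
width: 0.0346
t 15.85 p [0.5759 0.348  0.0053] jaw -77.29 tilt [ 0.0006 -0.0001] w 0.0346 F [ 0.5 -2.3  4. ] q [ 0.53  0.64  1.58 -0.    0.92  1.88]
```

```bash
python3 -m creep '[[[0,0,0,0,0,1.5,0.3],[0,0,0,0,0,3,0.3],[0,0,0,-0.1,-1,3,0.3],[0,0,0,-0.33,-4,0,0.3],[0,0,0,-0.33,-4,0,0.3],[0,0,0,-0.33,-4,0,0.3],[0,0,0,-0.33,-4,0,0.3],[0,0,0,-0.33,-4,0,0.3],[0,0,0,-0.33,-4,0,0.3],[0,0,0,-0.33,-4,0,0.3],[0,0,0,-0.33,-4,0,0.3],[0,0,0,-0.33,-4,0,0.3],[0,0,0,-0.2,-3.8,0,0.3],[0,0,0,-0.06,-1.9,-1,0.3],[0,0,0,0,-0.1,-2.5,0.3],[0,0,0,0,0,-1,0.3],[0,0,0,0,0,0,0.3],[0,0,0,0,0,0,0.3]]]' 25
python3 - <<'E'
from h import *
st();d=snapshot("wrist");cv2.imwrite("pics/w9.png",d["color"])
E
```

```text
time: 17.65
position: [0.5429, -0.0794, 0.0354]
eef_rot: [3.122, 0.349, 0.001]
ft_force: [-0.1, -0.3, -0.6]
width: 0.0348
t 17.65 p [ 0.5429 -0.0794  0.0354] jaw -77.25 tilt [ 0.0007 -0.0001] w 0.0348 F [-0.1 -0.3 -0.6] q [-0.17  0.45  1.86  0.    0.82  1.18]
```

View pics/w9.png

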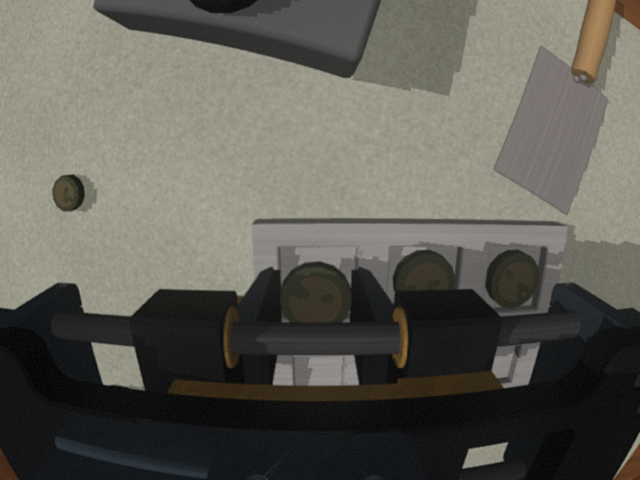

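```bash
python3 -m creep '[[[0,0,0,0,-0.08,-0.8,0.3],[0,0,0,0,0,-0.6,0.3],[0,0,0,0,0,-0.4,0.3],[0,0,0,0,0,0,0.3],[0,0,0,0,0,0,0.3],[0,0,0,0,0,0.05,0.44],[0,0,0,0,0,0,0.44],[0,0,0,0,0,0,0.44],[0,0,0,0,0,1,0.44],[0,0,0,0,0,3,0.44],[0,0,0,0,1,4,0.44],[0,0,0,0,3,2,0.44],[0,0,0,0,0,0,0.44]]]' 25
python3 - <<'E'
from h import *
st();d=snapshot("wrist");cv2.imwrite("pics/w10.png",d["color"]);wcoins(d);d=snapshot("top");
for o in coins(d): print(o)
E
```

```text
time: 19.0
position: [0.5447, -0.0388, 0.1217]
eef_rot: [3.121, 0.351, 0.013]
ft_force: [0.0, 0.0, -0.4]
width: 0.0399
t 19.0 p [ 0.5447 -0.0388  0.1217] jaw -77.18 tilt [0.0082 0.0003] w 0.0399 F [ 0.   0.  -0.4] q [-0.09  0.35  1.77  0.    1.01  1.25]
px [  6. 470.] area 275.5 xy ell [0.0412 0.3877] encl [0.0408 0.402  0.0601]
px [629. 464.] area 667.0 xy ell [ 0.2865 -0.6454] encl [ 0.2948 -0.6707  0.094 ]
px [550. 456.] area 834.0 xy ell [ 0.3308 -0.4069] encl [ 0.3246 -0.409   0.0561]
px [364. 303.] area 428.0 xy ell [ 0.502  -0.0903] encl [ 0.5036 -0.0884  0.0185]
px [284. 294.] area 1292.0 xy ell [ 0.4954 -0.0223] encl [ 0.4931 -0.0217  0.0364]
px [502. 257.] area 949.5 xy ell [ 0.5682 -0.2014] encl [ 0.5691 -0.2028  0.0192]
px [439. 258.] area 1219.5 xy ell [ 0.5546 -0.1418] encl [ 0.5545 -0.1428  0.0187]
px [366. 257.] area 1162.0 xy ell [ 0.5419 -0.081 ] encl [ 0.5403 -0.0821  0.0184]
px [ 23. 227.] area 662.0 xy ell [0.496  0.2498] encl [0.4939 0.2542 0.0255]
px [170. 191.] area 478.0 xy ell [0.5601 0.087 ] encl [0.5602 0.0871 0.012 ]
px [ 50. 178.] area 319.0 xy ell [0.5502 0.2157] encl [0.5503 0.2167 0.0131]
px [ 8. 45.] area 699.0 xy ell [0.6767 0.3092] encl [0.6766 0.3193 0.0299]
(array([319.5, 115.2]), array([31,  6, 40], dtype=int32), array([0.7878, 0.0338, 0.008 ]))
(array([432.8, 118.9]), array([ 7,  5, 29], dtype=int32), array([ 0.7847, -0.2463,  0.008 ]))
(array([150.6, 160.4]), array([ 16,  47, 234], dtype=int32), array([0.6641, 0.4371, 0.01  ]))
(array([202.7, 160.9]), array([ 20,  19, 166], dtype=int32), array([0.6654, 0.313 , 0.01  ]))
(array([295.9, 205.1]), array([ 8,  8, 47], dtype=int32), array([0.5612, 0.0879, 0.008 ]))
(array([241.4, 208.5]), array([ 8,  8, 50], dtype=int32), array([0.5507, 0.217 , 0.008 ]))
(array([332.1, 311.2]), array([ 3, 29, 53], dtype=int32), array([3.114e-01, 1.000e-04, 8.000e-03]))
```

View pics/w10.png

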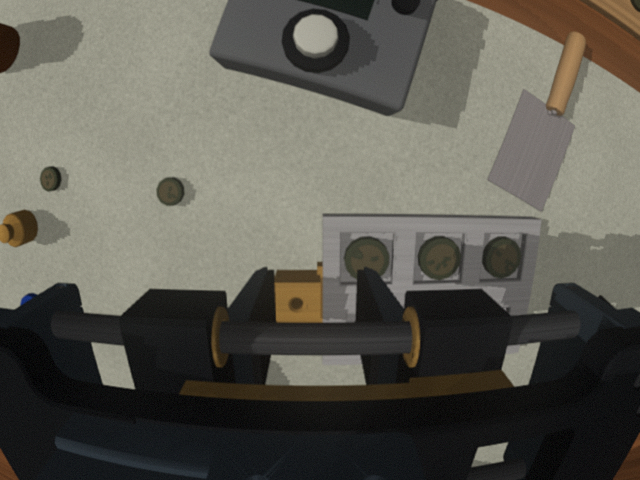

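The three large coins are in. S0 was knocked aside and is now at about (0.5607, 0.0872).

```bash
python3 -m creep '[[[0,0,0,0.4,3,-1,0.44],[0,0,0,0.4,4,-2,0.44],[0,0,0,0.4,4,-2,0.44],[0,0,0,0.4,1.6,-2,0.44],[0,0,0,0,0,0,0.44],[0,0,0,0,0,0,0.44]]]' 20
python3 - <<'E'
from h import *
st();d=snapshot("wrist");cv2.imwrite("pics/w11.png",d["color"]);wcoins(d)
E
```

```text
time: 19.7
position: [0.5576, 0.0845, 0.0464]
eef_rot: [3.122, 0.348, -0.004]
ft_force: [-0.1, -0.8, 0.5]
width: 0.0402
t 19.7 p [0.5576 0.0845 0.0464] jaw -77.27 tilt [-0.0028 -0.001 ] w 0.0402 F [-0.1 -0.8  0.5] q [ 0.13  0.46  1.81 -0.    0.87  1.48]
px [  6. 470.] area 279.5 xy ell [0.1971 0.4091] encl [0.1963 0.4202 0.0462]
px [550. 458.] area 420.0 xy ell [ 0.4122 -0.1864] encl [ 0.4073 -0.1838  0.0365]
px [528. 351.] area 308.0 xy ell [ 0.5284 -0.085 ] encl [ 0.5257 -0.0844  0.0134]
px [ 81. 292.] area 582.0 xy ell [0.5032 0.244 ] encl [0.4995 0.2484 0.0171]
px [312. 266.] area 1010.0 xy ell [0.5606 0.0879] encl [0.5602 0.0881 0.0119]
px [115. 236.] area 804.5 xy ell [0.5507 0.2165] encl [0.5507 0.2176 0.0129]
px [626.  11.] area 668.0 xy ell [ 0.8055 -0.1005] encl [ 0.8113 -0.0962  0.0269]
px [26. 39.] area 3230.5 xy ell [0.6764 0.3235] encl [0.6836 0.3316 0.0425]
```

View pics/w11.png

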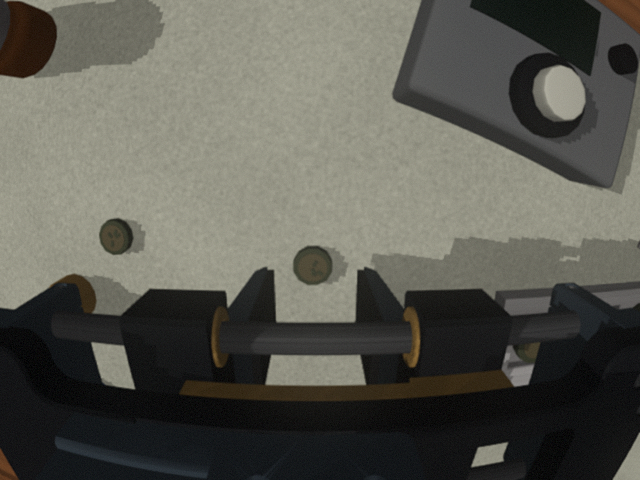

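```bash
python3 -m creep '[[[0,0,0,0.28,0.33,-0.5,0.44],[0,0,0,0,0,-2,0.44],[0,0,0,0,0,-1.3,0.44],[0,0,0,0,0,-0.4,0.44],[0,0,0,0,0,0,0.44],[0,0,0,0,0,0,0.44]]]' 20; python3 -c "
from h import *
st()"
```

```text
time: 20.35
position: [0.5616, 0.0884, 0.0058]
eef_rot: [3.122, 0.347, 0.001]
ft_force: [-0.4, 0.0, 0.5]
width: 0.0405
t 20.35 p [0.5616 0.0884 0.0058] jaw -77.31 tilt [0.001 0.   ] w 0.0405 F [-0.4  0.   0.5] q [ 0.14  0.52  1.84 -0.    0.78  1.49]
```

```bash
python3 -m creep '[[[0,0,0,-0.05,0,-0.1,0.44],[0,0,0,0,0,0,0.44],[0,0,0,0,0,0,0.18],[0,0,0,0,0,0,0.18],[0,0,0,0,0,0,0.18],[0,0,0,0,0,0,0.18],[0,0,0,0,0,0,0.18],[0,0,0,0,0,0,0.18]]]' 20; python3 -c "
from h import *
st()"
```

```text
time: 21.15
position: [0.5608, 0.0886, 0.0045]
eef_rot: [3.122, 0.348, 0.0]
ft_force: [0.3, -0.7, 2.4]
width: 0.0223
t 21.15 p [0.5608 0.0886 0.0045] jaw -77.29 tilt [ 0.0002 -0.    ] w 0.0223 F [ 0.3 -0.7  2.4] q [ 0.14  0.52  1.85 -0.    0.78  1.49]
```

```bash
python3 -m creep '[[[0,0,0,0,0,1.5,0.18],[0,0,0,0,0,3,0.18],[0,0,0,-0.2,-1,3,0.18],[0,0,0,-0.7,-4,0,0.18],[0,0,0,-0.7,-4,0,0.18],[0,0,0,-0.7,-4,0,0.18],[0,0,0,-0.7,-4,0,0.18],[0,0,0,-0.7,-4,0,0.18],[0,0,0,-0.7,-4,0,0.18],[0,0,0,-0.5,-3,0,0.18],[0,0,0,-0.24,-1.9,-1,0.18],[0,0,0,0,-0.1,-2.5,0.18],[0,0,0,0,0,-1,0.18],[0,0,0,0,0,0,0.18],[0,0,0,0,0,0,0.18]]]' 20
python3 - <<'E'
from h import *
st();d=snapshot("wrist");cv2.imwrite("pics/w12.png",d["color"])
E
```

```text
time: 22.65
position: [0.5096, -0.211, 0.0346]
eef_rot: [3.122, 0.349, 0.0]
ft_force: [-0.2, -0.4, 1.6]
width: 0.0221
t 22.65 p [ 0.5096 -0.211   0.0346] jaw -77.25 tilt [ 0.0001 -0.    ] w 0.0221 F [-0.2 -0.4  1.6] q [-0.41  0.46  1.86  0.    0.83  0.93]
```

View pics/w12.png

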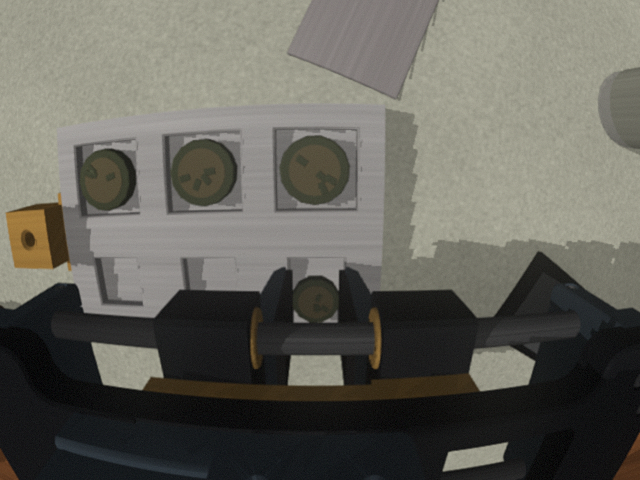

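```bash
python3 -m creep '[[[0,0,0,0,0,-0.8,0.18],[0,0,0,0,0,-0.6,0.18],[0,0,0,0,0,-0.35,0.18],[0,0,0,0,0,0,0.18],[0,0,0,0,0,0,0.18]]]' 20; python3 -c "
from h import *
st()"
```

```text
time: 23.2
position: [0.5093, -0.2114, 0.0167]
eef_rot: [3.122, 0.348, -0.0]
ft_force: [-0.1, -0.5, 0.4]
width: 0.0222
t 23.2 p [ 0.5093 -0.2114  0.0167] jaw -77.29 tilt [-0.0001 -0.    ] w 0.0222 F [-0.1 -0.5  0.4] q [-0.41  0.48  1.87 -0.    0.79  0.93]
```

```bash
python3 -m creep '[[[0,0,0,0,0,0.05,0.36],[0,0,0,0,0,0,0.36],[0,0,0,0,0,0,0.36],[0,0,0,0,0,1,0.36],[0,0,0,0,0,3,0.4],[0,0,0,0,2,4,0.44],[0,0,0,0.4,4,1,0.44],[0,0,0,0.4,4,0,0.44],[0,0,0,0.4,4,0,0.44],[0,0,0,0,0,0,0.44]]]' 20
python3 - <<'E'
from h import *
st();d=snapshot("wrist");cv2.imwrite("pics/w13.png",d["color"]);wcoins(d)
E
```

```text
time: 24.2
position: [0.5215, -0.0677, 0.1084]
eef_rot: [-3.121, -0.355, -0.002]
ft_force: [-0.8, -0.2, 0.3]
width: 0.04
t 24.2 p [ 0.5215 -0.0677  0.1084] jaw -77.03 tilt [0.0012 0.0011] w 0.04 F [-0.8 -0.2  0.3] q [-0.15  0.34  1.83  0.    0.97  1.19]
px [  6. 470.] area 278.5 xy ell [0.0353 0.344 ] encl [0.0346 0.358  0.0591]
px [630. 463.] area 662.5 xy ell [ 0.2805 -0.6493] encl [ 0.2929 -0.6655  0.1013]
px [307. 419.] area 274.0 xy ell [ 0.3546 -0.0972] encl [ 0.354  -0.0978  0.0161]
px [265. 303.] area 772.5 xy ell [ 0.4651 -0.038 ] encl [ 0.4707 -0.0343  0.0242]
px [265. 244.] area 413.0 xy ell [ 0.5141 -0.029 ] encl [ 0.5123 -0.029   0.019 ]
px [489. 226.] area 1264.5 xy ell [ 0.569  -0.2007] encl [ 0.5696 -0.2022  0.0197]
px [420. 225.] area 1449.0 xy ell [ 0.5553 -0.1418] encl [ 0.556  -0.1427  0.0186]
px [339. 225.] area 1588.0 xy ell [ 0.5408 -0.081 ] encl [ 0.5404 -0.081   0.0181]
px [  5. 199.] area 271.5 xy ell [0.4988 0.2384] encl [0.4978 0.2448 0.0167]
px [ 23. 149.] area 322.0 xy ell [0.5503 0.2155] encl [0.5491 0.2167 0.0136]
px [614.  22.] area 2475.5 xy ell [ 0.8004 -0.2944] encl [ 0.8109 -0.2876  0.0576]
```

View pics/w13.png

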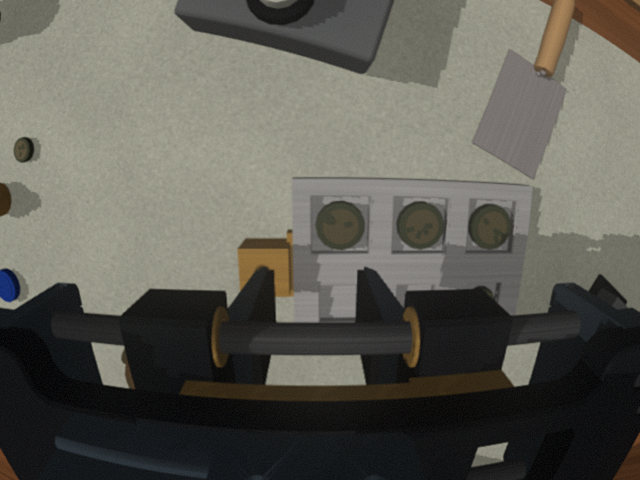

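```bash
python3 -m creep '[[[0,0,0,0.4,2.4,0,0.44],[0,0,0,0.4,4,0,0.44],[0,0,0,0.4,4,0,0.44],[0,0,0,0.4,4,0,0.44],[0,0,0,0.4,4,0,0.44],[0,0,0,0.4,4,0,0.44],[0,0,0,0.4,4,-1,0.44],[0,0,0,0.05,2,-3,0.44],[0,0,0,0,0,-1.8,0.44],[0,0,0,0,0,0,0.44],[0,0,0,0,0,0,0.44]]]' 20
python3 - <<'E'
from h import *
st();d=snapshot("wrist");cv2.imwrite("pics/w14.png",d["color"]);wcoins(d)
E
```

```text
time: 25.35
position: [0.5504, 0.2116, 0.0497]
eef_rot: [3.122, 0.346, 0.0]
ft_force: [-0.7, -0.0, -0.3]
width: 0.0402
t 25.35 p [0.5504 0.2116 0.0497] jaw -77.35 tilt [ 0.0002 -0.0004] w 0.0402 F [-0.7 -0.  -0.3] q [ 0.35  0.49  1.75 -0.    0.9   1.7 ]
px [  6. 469.] area 282.5 xy ell [0.186  0.5403] encl [0.1858 0.5512 0.0478]
px [486. 456.] area 455.5 xy ell [0.4079 0.0228] encl [0.409  0.0186 0.0222]
px [548. 457.] area 409.5 xy ell [ 0.4035 -0.0587] encl [ 0.4004 -0.0629  0.0426]
px [579. 388.] area 416.0 xy ell [ 0.4893 -0.0424] encl [ 0.4953 -0.0427  0.0278]
px [ 34. 368.] area 289.5 xy ell [0.4008 0.4346] encl [0.4012 0.436  0.0201]
px [307. 268.] area 978.0 xy ell [0.5506 0.2173] encl [0.5501 0.2174 0.0119]
px [603.   8.] area 820.0 xy ell [0.7896 0.0486] encl [0.8003 0.0429 0.0447]
px [189.  43.] area 2953.0 xy ell [0.6703 0.3166] encl [0.674  0.3242 0.03  ]
```

View pics/w14.png

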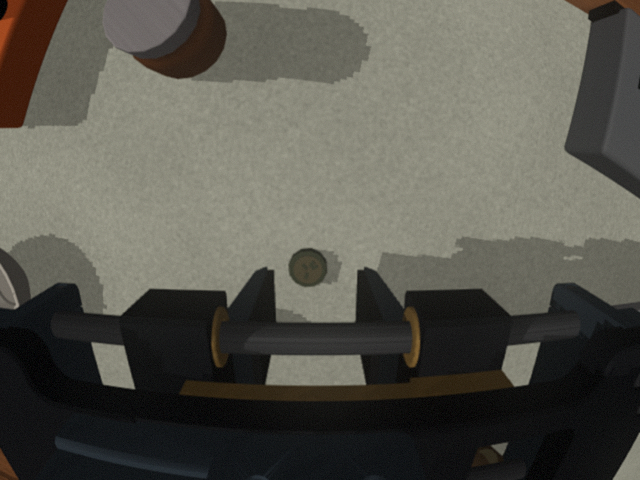

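```bash
python3 -m creep '[[[0,0,0,0.02,0.56,-0.5,0.42],[0,0,0,0,0,-2,0.42],[0,0,0,0,0,-1.5,0.42],[0,0,0,0,0,-0.5,0.42],[0,0,0,0,0,-0.02,0.42],[0,0,0,0,0,0,0.42],[0,0,0,0,0,0,0.18],[0,0,0,0,0,0,0.18],[0,0,0,0,0,0,0.18],[0,0,0,0,0,0,0.18],[0,0,0,0,0,0,0.18],[0,0,0,0,0,0,0.18]]]' 20; python3 -c "
from h import *
st()"
```

```text
time: 26.6
position: [0.5505, 0.2183, 0.0048]
eef_rot: [-3.122, -0.348, -0.002]
ft_force: [-0.1, 0.3, 5.1]
width: 0.0223
t 26.6 p [0.5505 0.2183 0.0048] jaw -77.29 tilt [0.0013 0.0003] w 0.0223 F [-0.1  0.3  5.1] q [ 0.36  0.55  1.79 -0.    0.81  1.71]
```

```bash
python3 -m creep '[[[0,0,0,0,0,1.5,0.18],[0,0,0,0,0,3,0.18],[0,0,0,-0.2,-1,3,0.18],[0,0,0,-0.6,-4,0,0.18],[0,0,0,-0.6,-4,0,0.18],[0,0,0,-0.6,-4,0,0.18],[0,0,0,-0.6,-4,0,0.18],[0,0,0,-0.6,-4,0,0.18],[0,0,0,-0.6,-4,0,0.18],[0,0,0,-0.6,-4,0,0.18],[0,0,0,-0.6,-4,0,0.18],[0,0,0,-0.4,-3,-0.5,0.18],[0,0,0,-0.07,-1.1,-2.5,0.18],[0,0,0,0,0,-1.5,0.18],[0,0,0,0,0,0,0.18],[0,0,0,0,0,0,0.18]]]' 20
python3 - <<'E'
from h import *
st();d=snapshot("wrist");cv2.imwrite("pics/w15.png",d["color"])
E
```

```text
time: 28.2
position: [0.4952, -0.1527, 0.034]
eef_rot: [-3.122, -0.348, 0.001]
ft_force: [-0.1, 1.1, -0.6]
width: 0.0221
t 28.2 p [ 0.4952 -0.1527  0.034 ] jaw -77.29 tilt [-0.0007  0.0003] w 0.0221 F [-0.1  1.1 -0.6] q [-0.32  0.42  1.93  0.    0.79  1.03]
```

View pics/w15.png

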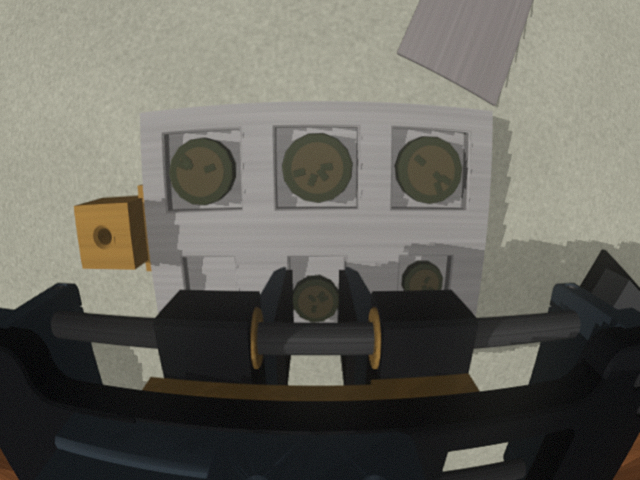

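```bash
python3 -m creep '[[[0,0,0,0.05,0,-0.8,0.18],[0,0,0,0,0,-0.6,0.18],[0,0,0,0,0,-0.3,0.18],[0,0,0,0,0,0,0.18],[0,0,0,0,0,0,0.18],[0,0,0,0,0,0.05,0.36],[0,0,0,0,0,0,0.36],[0,0,0,0,0,0,0.36],[0,0,0,0,0,1,0.36],[0,0,0,0,0,3,0.4],[0,0,0,-2,-1,4,0.6],[0,0,0,-4,-1.5,3,0.6],[0,0,0,-4,-2,2,0.6],[0,0,0,0,0,0,0.6]]]' 20
python3 - <<'E'
from h import *
st();d=snapshot("wrist");cv2.imwrite("pics/w16.png",d["color"]);np.savez("/tmp/w16.npz",**d);t=snapshot("top");cv2.imwrite("pics/t16.png",t["color"])
E
```

```text
time: 29.65
position: [0.3949, -0.1988, 0.1497]
eef_rot: [3.119, 0.342, 0.004]
ft_force: [-0.3, 0.3, -1.0]
width: 0.0545
t 29.65 p [ 0.3949 -0.1988  0.1497] jaw -77.47 tilt [ 0.0031 -0.0032] w 0.0545 F [-0.3  0.3 -1. ] q [-0.49  0.17  1.95 -0.    1.02  0.86]
```

View pics/w16.png

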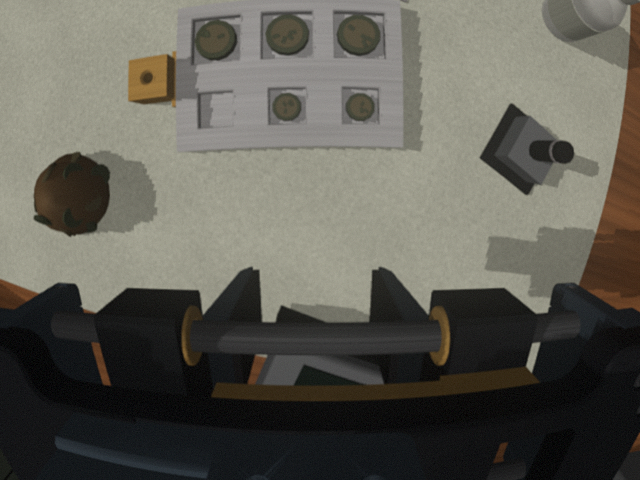

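View pics/t16.png

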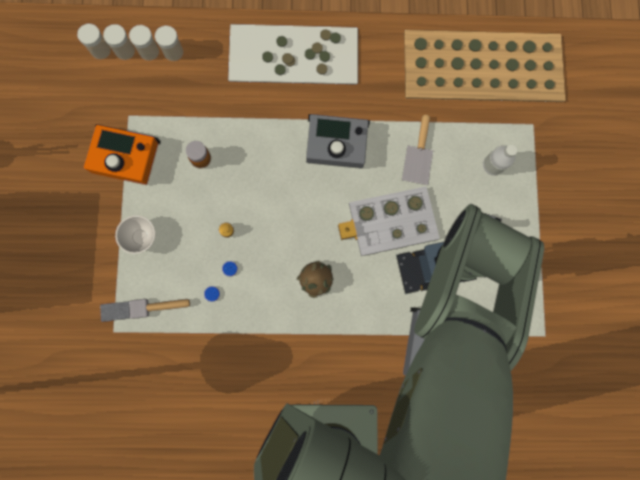

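All five coins are in pockets of the right size, and no bronze is left on the sheet. Next I'll look closely at the probe.

```bash
python3 -m creep '[[[0,0,0,1,-3,0,0.45],[0,0,0,1,-3.5,0,0.45],[0,0,0,1,-3.5,0,0.45],[0,0,0,1,-3.5,0,0.45],[0,0,0,0.8,-2.5,0,0.45],[0,0,0,0,-0.5,0,0.45],[0,0,0,0,0,0,0.45],[0,0,0,0,0,0,0.45]]]' 20
python3 - <<'E'
from h import *
st();d=snapshot("wrist");cv2.imwrite("pics/w17.png",d["color"]);np.savez("/tmp/w17.npz",**d)
E
```

```text
time: 30.55
position: [0.4453, -0.3607, 0.1458]
eef_rot: [-3.12, -0.349, 0.002]
ft_force: [-0.2, 0.4, 1.2]
width: 0.0413
t 30.55 p [ 0.4453 -0.3607  0.1458] jaw -77.24 tilt [-0.0014  0.0017] w 0.0413 F [-0.2  0.4  1.2] q [-0.7   0.37  1.67  0.    1.1   0.65]
```

View pics/w17.png

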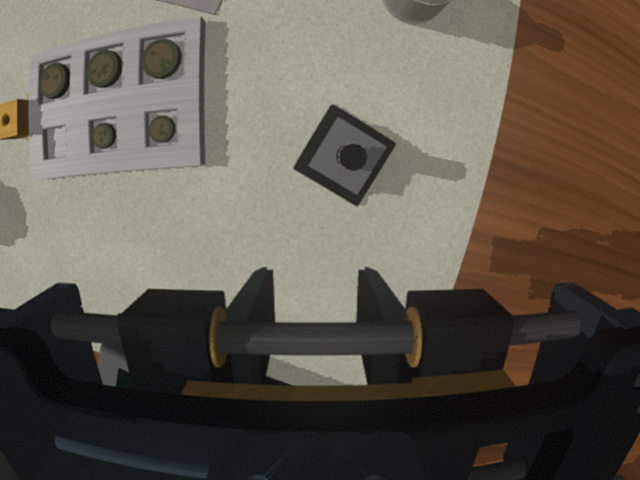

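Run:
```python
from h import *
w=dict(np.load("/tmp/w17.npz"));zoom(w,345,155,120,110,6,"w17z")
print(plane(w,353,157,.077,True))
```

```text
[ 0.51618737 -0.36844909  0.077     ]
```

View pics/w17z.png

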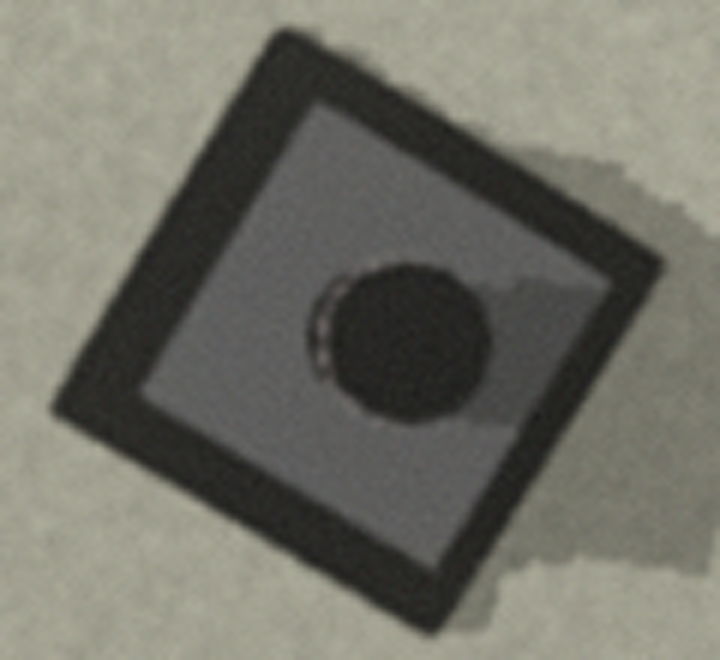

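Run:
```python
from h import *
w=dict(np.load("/tmp/w17.npz"))
f=lambda a,b,z:plane(w,285+a/6,100+b/6,z,True)
print("top",f(411,344,.077))
q=np.array([f(*p,.032) for p in [(315,103),(612,285),(437,570),(140,395)]]);print(q.mean(0),[round(float(np.linalg.norm(q[i]-q[i-1])),4) for i in range(4)])
e=q[1]-q[0];print("ang",np.degrees(np.arctan2(e[1],e[0])))
q=np.array([f(*p,.003) for p in [(285,30),(665,262),(432,635),(55,408)]]);print(q.mean(0),[round(float(np.linalg.norm(q[i]-q[i-1])),4) for i in range(4)])
```

```text
top [ 0.51605404 -0.3688124   0.077     ]
[ 0.51593915 -0.36905679  0.032     ] [0.0435, 0.0443, 0.0434, 0.0442]
ang -107.6911309648557
[ 0.51614475 -0.36922517  0.003     ] [0.0623, 0.0624, 0.063, 0.0624]
```

```bash
python3 -m creep '[[[0,0,0,2.5,-0.3,0,0.45],[0,0,0,3,-0.33,0,0.45],[0,0,0,1.5,-0.2,0,0.45],[0,0,0,0,0,0,0.45],[0,0,0,0,0,-2,0.45],[0,0,0,0,0,-2,0.45],[0,0,0,0,0,0,0.45],[0,0,0,0,0,0,0.45]]]' 20
python3 - <<'E'
from h import *
st();d=snapshot("wrist");cv2.imwrite("pics/w18.png",d["color"])
E
```

```text
time: 31.4
position: [0.5147, -0.3699, 0.1068]
eef_rot: [-3.122, -0.348, 0.001]
ft_force: [0.6, -0.2, 0.1]
width: 0.0407
t 31.4 p [ 0.5147 -0.3699  0.1068] jaw -77.29 tilt [-0.0007  0.0004] w 0.0407 F [ 0.6 -0.2  0.1] q [-0.64  0.49  1.57 -0.    1.08  0.71]
```

View pics/w18.png

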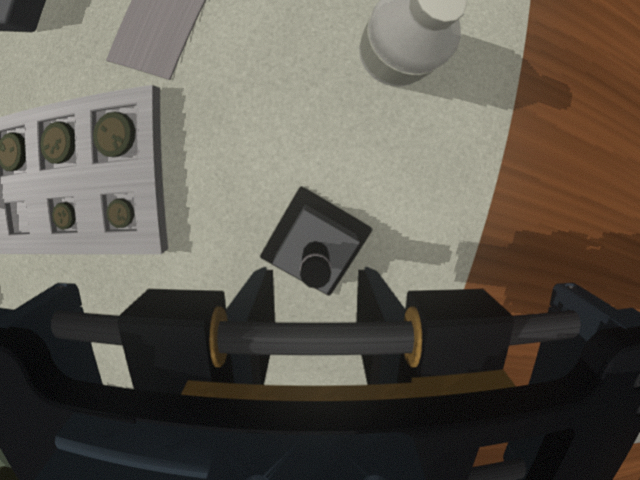

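```bash
python3 -m creep '[[[0,0,0,0.12,0.1,-1.5,0.4],[0,0,0,0,0,-2,0.35],[0,0,0,0,0,-1.5,0.35],[0,0,0,0,0,-0.8,0.35],[0,0,0,0,0,0,0.35],[0,0,0,0,0,0,0.35]]]' 10
python3 - <<'E'
from h import *
st();d=snapshot("wrist");cv2.imwrite("pics/w19.png",d["color"])
E
python3 -m creep '[[[0,0,0,0,0,0,0.1],[0,0,0,0,0,0,0.1],[0,0,0,0,0,0,0.1],[0,0,0,0,0,0,0.1],[0,0,0,0,0,0,0.1],[0,0,0,0,0,0,0.1]]]' 10; python3 -c "
from h import *
st()"
```

```text
time: 32.05
position: [0.5172, -0.37, 0.0496]
eef_rot: [3.121, 0.347, 0.002]
ft_force: [-0.7, 0.4, 0.3]
width: 0.032
t 32.05 p [ 0.5172 -0.37    0.0496] jaw -77.29 tilt [ 0.0016 -0.0012] w 0.032 F [-0.7  0.4  0.3] q [-0.64  0.55  1.63 -0.    0.96  0.71]
time: 32.7
position: [0.517, -0.3697, 0.0491]
eef_rot: [3.121, 0.347, 0.001]
ft_force: [-0.5, 0.8, 4.8]
width: 0.0176
t 32.7 p [ 0.517  -0.3697  0.0491] jaw -77.3 tilt [ 0.001  -0.0007] w 0.0176 F [-0.5  0.8  4.8] q [-0.64  0.55  1.64 -0.    0.96  0.71]
```

View pics/w19.png

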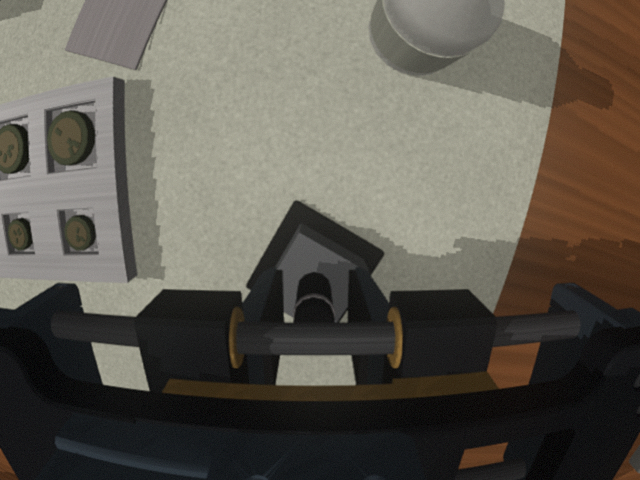

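```bash
python3 -m creep '[[[0,0,0,0,0,0,0.1],[0,0,0,0,0,0,0.1],[0,0,0,0,0,0.5,0.1],[0,0,0,0,0,1,0.1],[0,0,0,0,0,2,0.1],[0,0,0,0,0,2.5,0.1],[0,0,0,-0.5,2,1,0.1],[0,0,0,-0.8,4,0,0.1],[0,0,0,-0.8,4,0,0.1],[0,0,0,-0.8,4,0,0.1],[0,0,0,-0.8,4,0,0.1],[0,0,0,-0.8,4,0,0.1],[0,0,0,-0.8,4,0,0.1],[0,0,0,-0.8,4,0,0.1],[0,0,0,-0.5,2,0,0.1],[0,0,0,0,0,0,0.1],[0,0,0,0,0,0,0.1]]]' 40
python3 - <<'E'
from h import *
st();d=snapshot("wrist");cv2.imwrite("pics/w20.png",d["color"]);np.savez("/tmp/w20.npz",**d)
E
```

```text
time: 34.4
position: [0.451, -0.0496, 0.1188]
eef_rot: [3.121, 0.35, 0.001]
ft_force: [0.4, -0.7, -0.7]
width: 0.0169
t 34.4 p [ 0.451  -0.0496  0.1188] jaw -77.22 tilt [ 0.0008 -0.0007] w 0.0169 F [ 0.4 -0.7 -0.7] q [-0.13  0.22  1.97 -0.    0.95  1.21]
```

View pics/w20.png

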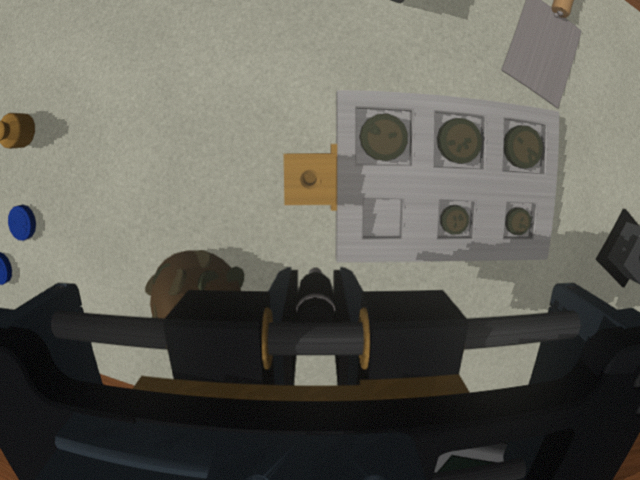

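Run:
```python
from h import *
w=dict(np.load("/tmp/w20.npz"));zoom(w,310,180,100,80,8,"w20z")
```

```text
(no output)
```

View pics/w20z.png

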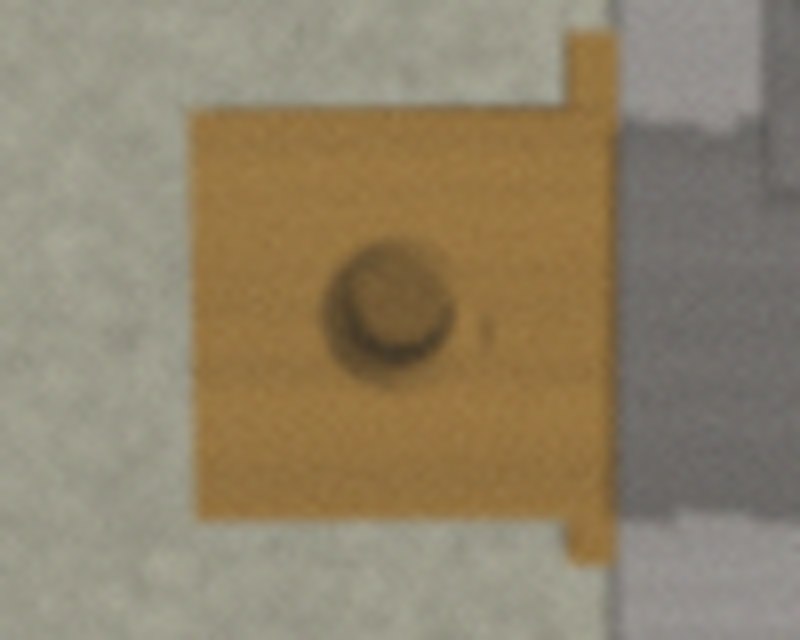

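Run:
```python
from h import *
w=dict(np.load("/tmp/w20.npz"))
f=lambda a,b,z:plane(w,260+a/8,140+b/8,z,True)
print("hole",f(389,313,.032),"side corners",f(192,110,.032),f(198,518,.032))
a,b=f(192,110,.032),f(198,518,.032);e=a-b;print(np.linalg.norm(e),np.degrees(np.arctan2(e[1],e[0])))
u=e/np.linalg.norm(e);n=np.array([u[1],-u[0],0]);print("centre from edge",(a+b)/2+.018*n)
print("shift cm from TCP reading:")
p=np.array(sense()["position"]);t=f(389,313,.032);off=np.array([.001,-.0007]);print((t[:2]+off-p[:2])*100)
```

```text
hole [ 0.50008821 -0.03301815  0.032     ] side corners [ 0.51369539 -0.01256717  0.032     ] [ 0.47884638 -0.02060187  0.032     ]
0.03576325614073262 12.98309007997632
centre from edge [ 0.50031483 -0.03412438  0.032     ]
shift cm from TCP reading:
[4.98859984 1.64126622]
```

```bash
python3 -m creep '[[[0,0,0,1.5,0.5,0,0.1],[0,0,0,2.5,0.75,0,0.1],[0,0,0,1,0.3,0,0.1],[0,0,0,0,0,-1.5,0.1],[0,0,0,0,0,-1.5,0.1],[0,0,0,0,0,-0.4,0.1],[0,0,0,0,0,0,0.1],[0,0,0,0,0,0,0.1],[0,0,0,0,0,0,0.1]]]' 40
python3 - <<'E'
from h import *
st();d=snapshot("wrist");cv2.imwrite("pics/w21.png",d["color"]);np.savez("/tmp/w21.npz",**d);s=snapshot("side");zoom(s,375,260,120,90,6,"s21")
E
```

```text
time: 35.35
position: [0.5013, -0.0342, 0.0851]
eef_rot: [3.122, 0.347, 0.002]
ft_force: [-0.1, 0.5, -1.1]
width: 0.0172
t 35.35 p [ 0.5013 -0.0342  0.0851] jaw -77.3 tilt [ 0.0015 -0.0002] w 0.0172 F [-0.1  0.5 -1.1] q [-0.09  0.33  1.91 -0.    0.9   1.26]
```

View pics/w21.png

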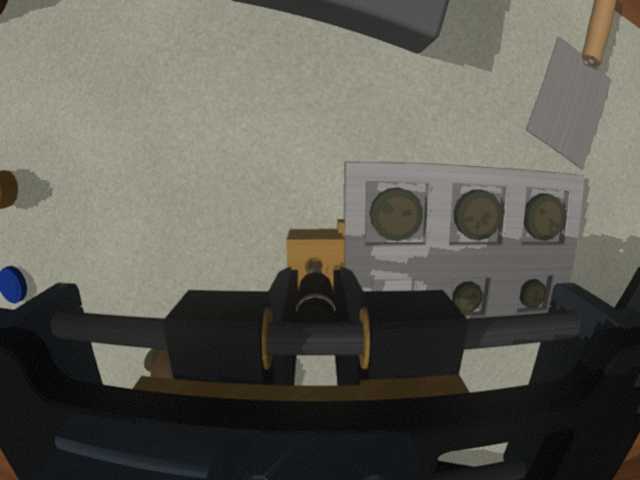

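View pics/s21.png

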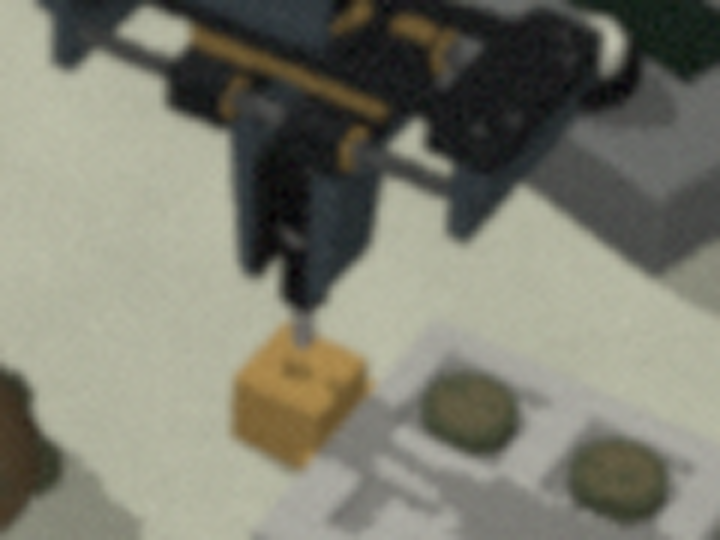

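```bash
python3 -m creep '[[[0,0,0,-0.01,0.01,-0.3,0.1],[0,0,0,0,0,-0.3,0.1],[0,0,0,0,0,-0.3,0.1],[0,0,0,0,0,-0.2,0.1],[0,0,0,0,0,-0.2,0.1],[0,0,0,0,0,0,0.1],[0,0,0,0,0,0,0.1]]]' 40; python3 -c "
from h import *
st()"
```

```text
time: 36.15
position: [0.5006, -0.0339, 0.0714]
eef_rot: [3.122, 0.348, -0.0]
ft_force: [-0.5, 0.1, -0.1]
width: 0.0173
t 36.15 p [ 0.5006 -0.0339  0.0714] jaw -77.29 tilt [-0.     -0.0001] w 0.0173 F [-0.5  0.1 -0.1] q [-0.09  0.35  1.93 -0.    0.86  1.26]
```

```bash
python3 -m creep '[[[0,0,0,0,0,-0.3,0.1],[0,0,0,0,0,-0.3,0.1],[0,0,0,0,0,-0.3,0.1],[0,0,0,0,0,-0.3,0.1],[0,0,0,0,0,0,0.1],[0,0,0,0,0,0,0.1]]]' 40; python3 -c "
from h import *
st()"
python3 -m creep '[[[0,0,0,0,0,-0.3,0.1],[0,0,0,0,0,-0.2,0.1],[0,0,0,0,0,-0.2,0.1],[0,0,0,0,0,-0.1,0.1],[0,0,0,0,0,0,0.1],[0,0,0,0,0,0,0.1]]]' 40; python3 -c "
from h import *
st()"
```

```text
time: 36.75
position: [0.5005, -0.0339, 0.0593]
eef_rot: [3.122, 0.348, -0.0]
ft_force: [0.3, -0.0, -0.4]
width: 0.0168
t 36.75 p [ 0.5005 -0.0339  0.0593] jaw -77.29 tilt [-0.0002 -0.0001] w 0.0168 F [ 0.3 -0.  -0.4] q [-0.09  0.36  1.95 -0.    0.83  1.26]
time: 37.35
position: [0.5006, -0.0339, 0.0514]
eef_rot: [3.122, 0.348, 0.0]
ft_force: [0.0, -0.3, 0.3]
width: 0.0168
t 37.35 p [ 0.5006 -0.0339  0.0514] jaw -77.29 tilt [ 0.0001 -0.0001] w 0.0168 F [ 0.  -0.3  0.3] q [-0.09  0.37  1.95 -0.    0.81  1.26]
```

Continuing in small steps until the force shows the shoulder seating.

```bash
python3 -m creep '[[[0,0,0,0,0,-0.1,0.1],[0,0,0,0,0,-0.1,0.1],[0,0,0,0,0,0,0.1],[0,0,0,0,0,0,0.1]]]' 40; python3 -c "
from h import *
st()"
python3 -m creep '[[[0,0,0,0,0,-0.1,0.1],[0,0,0,0,0,-0.1,0.1],[0,0,0,0,0,0,0.1],[0,0,0,0,0,0,0.1]]]' 40; python3 -c "
from h import *
st()"
```

```text
time: 37.75
position: [0.5005, -0.0339, 0.0494]
eef_rot: [3.122, 0.348, -0.0]
ft_force: [0.3, 0.3, -1.5]
width: 0.017
t 37.75 p [ 0.5005 -0.0339  0.0494] jaw -77.29 tilt [-0.0001 -0.0001] w 0.017 F [ 0.3  0.3 -1.5] q [-0.09  0.38  1.96 -0.    0.81  1.26]
time: 38.15
position: [0.5008, -0.0339, 0.049]
eef_rot: [3.122, 0.348, 0.002]
ft_force: [-2.7, 0.3, 11.4]
width: 0.017
t 38.15 p [ 0.5008 -0.0339  0.049 ] jaw -77.29 tilt [ 0.0011 -0.0002] w 0.017 F [-2.7  0.3 11.4] q [-0.09  0.38  1.96 -0.    0.81  1.26]
```

```bash
python3 -m creep '[[[0,0,0,0,0,0.1,0.1],[0,0,0,0,0,0,0.4],[0,0,0,0,0,0,0.4],[0,0,0,0,0,0,0.4],[0,0,0,0,0,1,0.4],[0,0,0,0,0,3,0.4],[0,0,0,0,0,4,0.4],[0,0,0,-1,0,2,0.2],[0,0,0,-3,0,0,0],[0,0,0,-3,0,0,0],[0,0,0,0,0,0,0],[0,0,0,0,0,0,0]]]' 40
python3 - <<'E'
from h import *
st();d=snapshot("wrist");cv2.imwrite("pics/w22.png",d["color"]);np.savez("/tmp/w22.npz",**d);s=snapshot("side");zoom(s,390,250,160,120,5,"s22")
E
```

```text
time: 39.35
position: [0.4308, -0.0339, 0.1492]
eef_rot: [3.122, 0.347, 0.003]
ft_force: [0.9, -0.4, -0.0]
width: 0.0012
t 39.35 p [ 0.4308 -0.0339  0.1492] jaw -77.3 tilt [ 0.002  -0.0003] w 0.0012 F [ 0.9 -0.4 -0. ] q [-0.11  0.15  1.97 -0.    1.02  1.24]
```

View pics/w22.png

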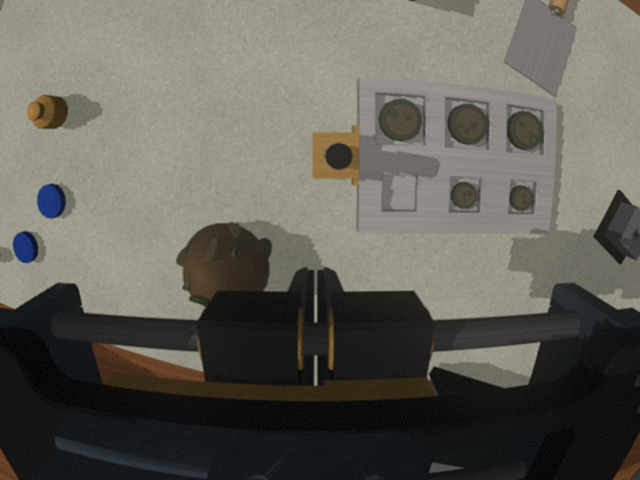

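View pics/s22.png

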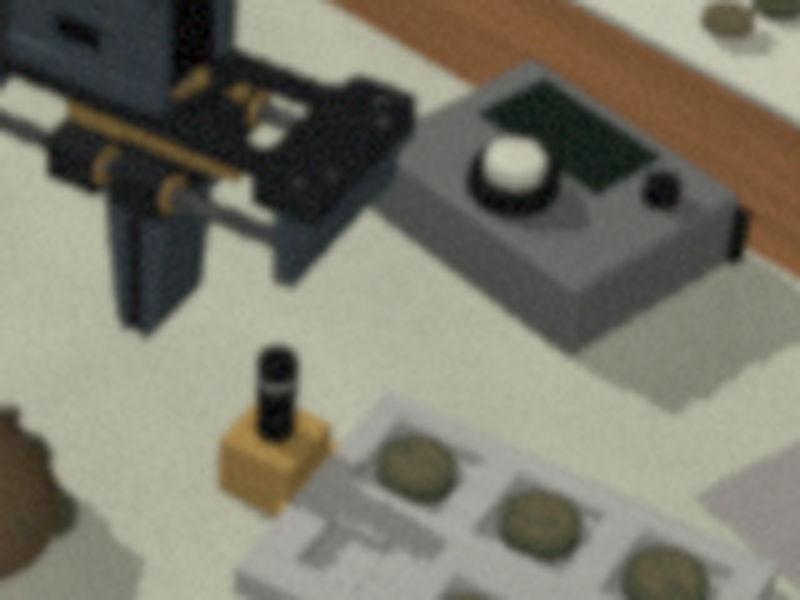

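```bash
python3 -m creep '[[[0,0,0,2,0.2,0,0],[0,0,0,3,0.3,0,0],[0,0,0,4,0.4,0,0],[0,0,0,4,0.4,0,0],[0,0,0,3,0.2,0,0],[0,0,0,1.5,0,0,0],[0,0,0,0,0,0,0],[0,0,0,0,0,0,0]]]' 40
python3 - <<'E'
from h import *
st();d=snapshot("wrist");cv2.imwrite("pics/w23.png",d["color"]);np.savez("/tmp/w23.npz",**d)
E
```

```text
time: 40.25
position: [0.6053, -0.0189, 0.1477]
eef_rot: [-3.122, -0.348, 0.003]
ft_force: [-1.4, 0.0, -1.1]
width: 0.0005
t 40.25 p [ 0.6053 -0.0189  0.1477] jaw -77.29 tilt [-0.0018 -0.    ] w 0.0005 F [-1.4  0.  -1.1] q [-0.05  0.41  1.59 -0.    1.14  1.3 ]
```

View pics/w23.png

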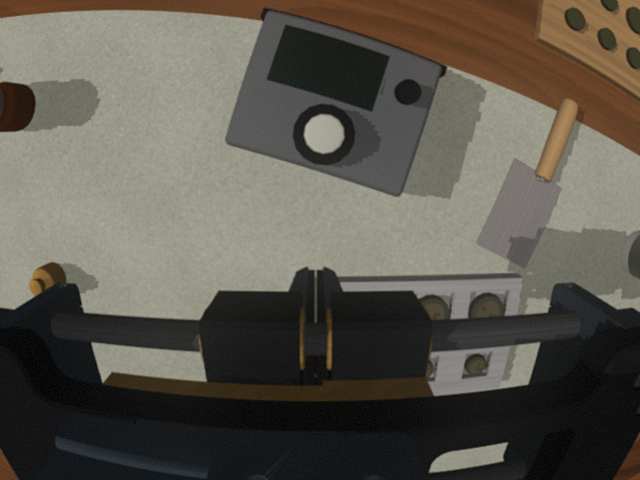

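Run:
```python
from h import *
w=dict(np.load("/tmp/w23.npz"))
hsv=cv2.cvtColor(w["color"],cv2.COLOR_BGR2HSV)
m=((hsv[...,2]>150)&(hsv[...,1]<60)).astype(np.uint8);m[:,:290]=0;m[:,360:]=0;m[:95]=0;m[165:]=0
c=max(cv2.findContours(m,0,1)[0],key=cv2.contourArea);e=cv2.fitEllipse(c);print(e)
t=dict(np.load("/tmp/top0.npz"));
K=lambda u,v:ray(t,u,v)
# triangulate button top: wrist & top
import numpy as np
tu=(300+147/4,125+88/4)
for z in (.055,.06,.065,.07,.075): print(z,plane(w,*e[0],z,True)[:2],plane(t,*tu,z)[:2])
r=ray(w,*e[0],True)
for z in (.06,.065,.07): print("diam",z,np.linalg.norm(plane(w,e[0][0]-e[1][0]/2,e[0][1],z,True)-plane(w,e[0][0]+e[1][0]/2,e[0][1],z,True)))
k=w["range_z"];print(k[int(e[0][1]),int(e[0][0])])
q=[plane(w,u,v,.045,True) for u,v in [(227,142),(402,195),(441,73),(268,14)]];print([round(float(np.linalg.norm(q[i]-q[(i+1)%4])),3) for i in range(4)])
z=k[125:142,315:332];K=w["intrinsics"]
u,v=e[0];rr=ray(w,u,v,True);cz=R.from_rotvec(w["rotation"]).apply([0,0,-1]);print("depth pt",w["eye"]+rr*np.median(z)/(rr@cz))
zoom(w,330,110,240,200,3,"w23z")
```

```text
((323.1759033203125, 133.45558166503906), (36.53042984008789, 36.66147232055664), 98.91059112548828)
0.055 [ 0.6876605  -0.00506326] [ 0.69094688 -0.00586443]
0.06 [ 0.68743461 -0.00501095] [ 0.6891883  -0.00552855]
0.065 [ 0.68720872 -0.00495864] [ 0.68742972 -0.00519268]
0.07 [ 0.68698283 -0.00490633] [ 0.68567114 -0.0048568 ]
0.075 [ 0.68675693 -0.00485402] [ 0.68391256 -0.00452093]
diam 0.06 0.02507261314759155
diam 0.065 0.024587792814364948
diam 0.07 0.024102972481138314
0.23828065
[0.137, 0.1, 0.137, 0.103]
depth pt [ 0.68709692 -0.00493275  0.06747453]
```

View pics/w23z.png

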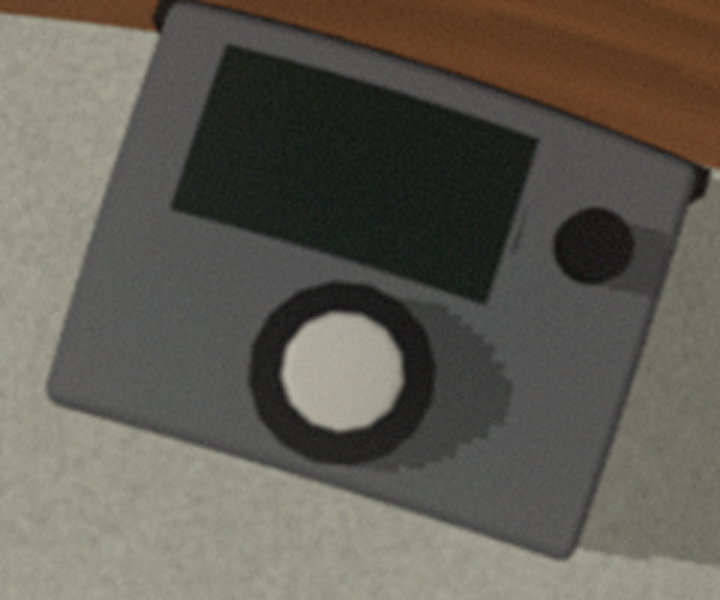

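The crop confirms the non-orange, smaller grey meter: its sides measure 137 by about 102 mm, the white button is at (323,133), and the button top is at z≈0.067.

```bash
python3 -m creep '[[[0,0,0,2.5,0.4,0,0],[0,0,0,3.5,0.6,0,0],[0,0,0,2,0.35,0,0],[0,0,0,0.2,0.04,-2,0],[0,0,0,0,0,-3,0],[0,0,0,0,0,-2,0],[0,0,0,0,0,-0.5,0],[0,0,0,0,0,0,0],[0,0,0,0,0,0,0]]]' 20; python3 -c "
from h import *
st()"
```

```text
time: 41.2
position: [0.6882, -0.0051, 0.075]
eef_rot: [3.122, 0.347, 0.004]
ft_force: [0.4, 0.4, -0.7]
width: 0.0006
t 41.2 p [ 0.6882 -0.0051  0.075 ] jaw -77.3 tilt [ 0.0024 -0.0001] w 0.0006 F [ 0.4  0.4 -0.7] q [-0.02  0.6   1.47 -0.    1.08  1.33]
```

```bash
python3 -m creep '[[[0,0,0,-0.08,0,-0.4,0],[0,0,0,0,0,-0.2,0],[0,0,0,0,0,-0.2,0],[0,0,0,0,0,0,0]]]' 20;python3 -m creep '[[[0,0,0,0,0,-0.2,0],[0,0,0,0,0,-0.2,0],[0,0,0,0,0,0,0]]]' 20;python3 -m creep '[[[0,0,0,0,0,-0.1,0],[0,0,0,0,0,-0.1,0],[0,0,0,0,0,0,0]]]' 20
```

```text
time: 41.6
position: [0.687, -0.005, 0.0657]
eef_rot: [3.122, 0.348, 0.001]
ft_force: [0.4, -0.5, 3.2]
width: 0.0004
time: 41.9
position: [0.687, -0.005, 0.0616]
eef_rot: [3.122, 0.348, 0.001]
ft_force: [-0.7, -0.2, 4.4]
width: 0.0004
time: 42.2
position: [0.687, -0.005, 0.0612]
eef_rot: [3.122, 0.348, 0.002]
ft_force: [-2.5, -0.1, 11.0]
width: 0.0001
```

It has bottomed: the force jumped to 11 N, past the 5 N spring. Holding about 1 s, then releasing.

```bash
python3 -m creep '[[[0,0,0,0,0,-0.05,0],[0,0,0,0,0,0,0],[0,0,0,0,0,0,0],[0,0,0,0,0,0,0],[0,0,0,0,0,0,0],[0,0,0,0,0,0,0],[0,0,0,0,0,0,0],[0,0,0,0,0,0,0],[0,0,0,0,0,0,0]]]' 20; python3 -m creep '[[[0,0,0,0,0,1,0],[0,0,0,0,0,2,0],[0,0,0,-1,0,3,0],[0,0,0,-3,0,2,0],[0,0,0,-4,-0.3,0,0],[0,0,0,-4,-0.3,0,0.2],[0,0,0,-3,-0.3,0,0.4],[0,0,0,-2,-0.3,0,0.4],[0,0,0,0,0,0,0.4],[0,0,0,0,0,0,0.4]]]' 20;  python3 - <<'E'
from h import *
st();d=snapshot("wrist");cv2.imwrite("pics/w24.png",d["color"]);np.savez("/tmp/w24.npz",**d)
E
```

```text
time: 43.1
position: [0.687, -0.005, 0.0612]
eef_rot: [3.122, 0.348, 0.002]
ft_force: [-3.2, 0.8, 13.4]
width: 0.0005
time: 44.1
position: [0.5174, -0.017, 0.1391]
eef_rot: [3.122, 0.347, 0.002]
ft_force: [0.6, 0.2, 0.3]
width: 0.0358
t 44.1 p [ 0.5174 -0.017   0.1391] jaw -77.31 tilt [ 0.0013 -0.    ] w 0.0358 F [0.6 0.2 0.3] q [-0.06  0.29  1.81  0.    1.04  1.29]
```

View pics/w24.png

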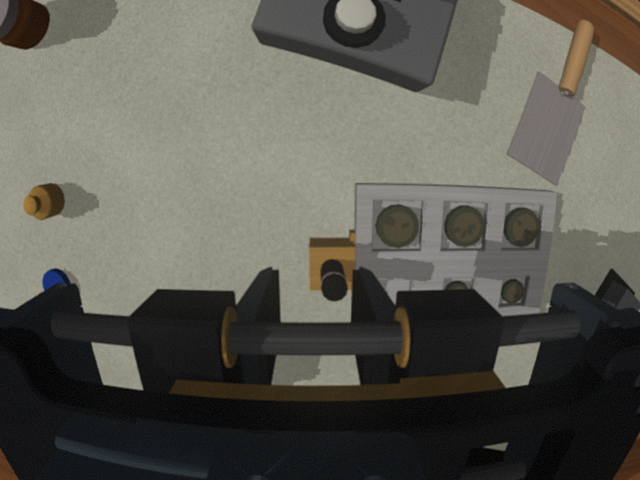

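```bash
python3 -m creep '[[[0,0,0,-1,-1,0,0.4],[0,0,0,-0.69,-0.69,0,0.4],[0,0,0,0,0,0,0.4],[0,0,0,0,0,-2,0.4],[0,0,0,0,0,-2,0.4],[0,0,0,0,0,0,0.4],[0,0,0,0,0,0,0.4]]]' 20;  python3 - <<'E'
from h import *
st();d=snapshot("wrist");cv2.imwrite("pics/w25.png",d["color"])
E
```

```text
time: 44.85
position: [0.5001, -0.034, 0.0991]
eef_rot: [-3.122, -0.347, 0.0]
ft_force: [0.5, 0.1, 0.7]
width: 0.0365
t 44.85 p [ 0.5001 -0.034   0.0991] jaw -77.31 tilt [-0.0001  0.    ] w 0.0365 F [0.5 0.1 0.7] q [-0.09  0.31  1.9  -0.    0.93  1.26]
```

View pics/w25.png

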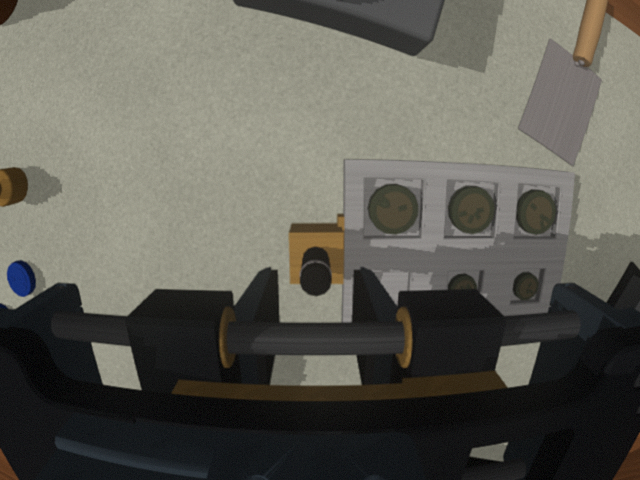

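The probe is at (315,270), centred between the fingers. I'll descend and grip it.

```bash
python3 -m creep '[[[0,0,0,0.04,0,-1.5,0.4],[0,0,0,0,0,-2,0.35],[0,0,0,0,0,-1.2,0.35],[0,0,0,0,0,-0.25,0.35],[0,0,0,0,0,0,0.35],[0,0,0,0,0,0,0.1],[0,0,0,0,0,0,0.1],[0,0,0,0,0,0,0.1],[0,0,0,0,0,0,0.1],[0,0,0,0,0,0,0.1],[0,0,0,0,0,0,0.1]]]' 10;  python3 - <<'E'
from h import *
st()
E
python3 -m creep '[[[0,0,0,0,0,0,0.1],[0,0,0,0,0,0,0.1],[0,0,0,0,0,0.5,0.1],[0,0,0,0,0,1,0.1],[0,0,0,0,0,2,0.1],[0,0,0,0,0,2.5,0.1],[0,0,0,0,0,0.5,0.1],[0,0,0,0,0,0,0.1],[0,0,0,0,0,0,0.1]]]' 40;  python3 - <<'E'
from h import *
st()
E
```

```text
time: 46.0
position: [0.5009, -0.0339, 0.0501]
eef_rot: [3.122, 0.348, 0.003]
ft_force: [0.1, 0.7, 5.8]
width: 0.0176
t 46.0 p [ 0.5009 -0.0339  0.0501] jaw -77.29 tilt [ 0.0016 -0.0002] w 0.0176 F [0.1 0.7 5.8] q [-0.09  0.37  1.96 -0.    0.81  1.26]
time: 46.9
position: [0.4994, -0.0338, 0.1136]
eef_rot: [-3.122, -0.348, 0.003]
ft_force: [-0.2, -0.2, -0.2]
width: 0.0171
t 46.9 p [ 0.4994 -0.0338  0.1136] jaw -77.29 tilt [-0.0019  0.0001] w 0.0171 F [-0.2 -0.2 -0.2] q [-0.09  0.29  1.88 -0.    0.97  1.26]
```

```bash
python3 -m creep '[[[0,0,0,0.1,-2,0,0.1],[0,0,0,0.2,-4,0,0.1],[0,0,0,0.2,-4,0,0.1],[0,0,0,0.2,-4,0,0.1],[0,0,0,0.2,-4,0,0.1],[0,0,0,0.2,-4,0,0.1],[0,0,0,0.2,-4,0,0.1],[0,0,0,0.2,-4,0,0.1],[0,0,0,0.2,-2.5,0,0.1],[0,0,0,0,-1,0,0.1],[0,0,0,0,0,0,0.1],[0,0,0,0,0,0,0.1],[0,0,0,0,0,0,0.1]]]' 40;  python3 - <<'E'
from h import *
st()
E
```

```text
time: 48.2
position: [0.5171, -0.3672, 0.1142]
eef_rot: [-3.121, -0.35, 0.001]
ft_force: [-0.2, -0.3, -0.3]
width: 0.0169
t 48.2 p [ 0.5171 -0.3672  0.1142] jaw -77.22 tilt [-0.0008  0.001 ] w 0.0169 F [-0.2 -0.3 -0.3] q [-0.64  0.48  1.56  0.    1.09  0.71]
```

```bash
python3 -m creep '[[[0,0,0,-0.04,-0.23,-0.5,0.1],[0,0,0,0,0,-1,0.1],[0,0,0,0,0,-1,0.1],[0,0,0,0,0,-0.4,0.1],[0,0,0,0,0,0,0.1],[0,0,0,0,0,0,0.1],[0,0,0,0,0,0,0.1]]]' 40;  python3 - <<'E'
from h import *
st();d=snapshot("wrist");zoom(d,315,260,160,120,5,"w26");s=snapshot("side");zoom(s,495,360,120,90,6,"s26")
E
```

```text
time: 48.9
position: [0.5171, -0.3714, 0.0858]
eef_rot: [3.122, 0.348, 0.001]
ft_force: [-0.2, 0.6, -0.5]
width: 0.0172
t 48.9 p [ 0.5171 -0.3714  0.0858] jaw -77.29 tilt [ 0.0007 -0.0006] w 0.0172 F [-0.2  0.6 -0.5] q [-0.64  0.51  1.59 -0.    1.03  0.71]
```

View pics/w26.png

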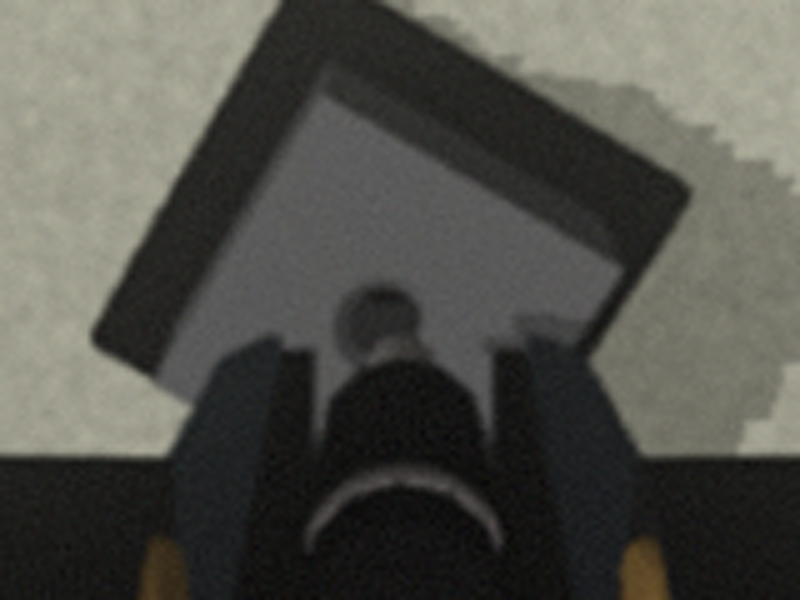

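View pics/s26.png

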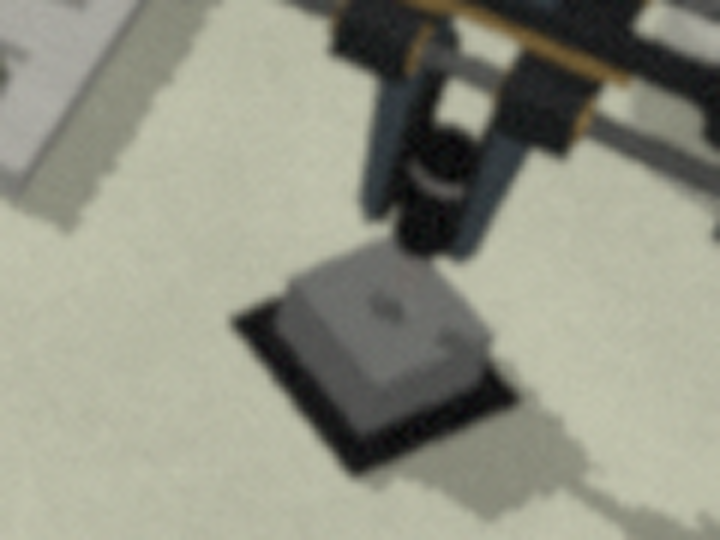

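The pin sits about 2 mm to the −y side of the hole at (377,320), which agrees with the TCP reading. Correcting.

```bash
python3 -m creep '[[[0,0,0,-0.03,0.18,0,0.1],[0,0,0,0,0,0,0.1],[0,0,0,0,0,0,0.1],[0,0,0,0,0,0,0.1]]]' 40;  python3 - <<'E'
from h import *
st();d=snapshot("wrist");zoom(d,315,260,160,120,5,"w27")
E
```

```text
time: 49.4
position: [0.5166, -0.3694, 0.0855]
eef_rot: [3.122, 0.348, 0.0]
ft_force: [0.7, 0.4, -0.4]
width: 0.0172
t 49.4 p [ 0.5166 -0.3694  0.0855] jaw -77.29 tilt [ 0.0001 -0.0001] w 0.0172 F [ 0.7  0.4 -0.4] q [-0.64  0.51  1.6  -0.    1.03  0.71]
```

View pics/w27.png

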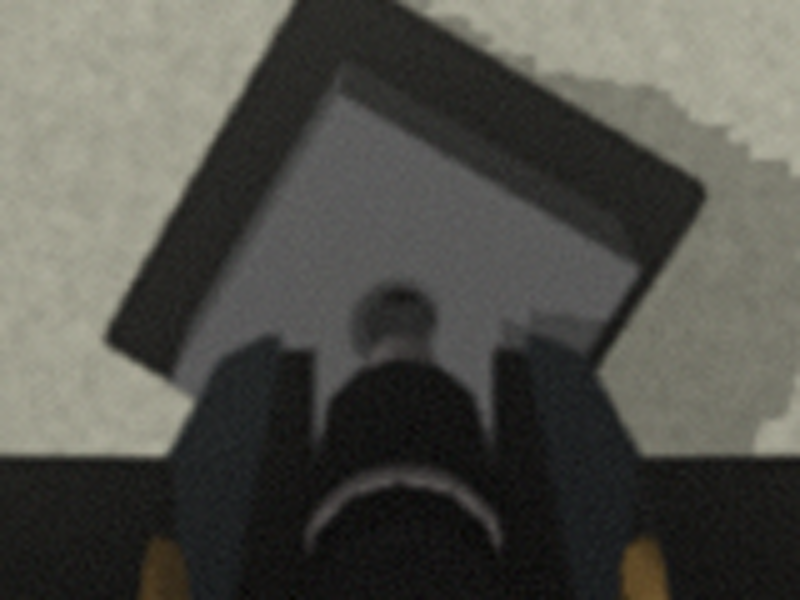

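```bash
python3 -m creep '[[[0,0,0,0,0.05,-0.3,0.1],[0,0,0,0,0,-0.3,0.1],[0,0,0,0,0,-0.3,0.1],[0,0,0,0,0,-0.2,0.1],[0,0,0,0,0,-0.2,0.1],[0,0,0,0,0,0,0.1],[0,0,0,0,0,0,0.1]]]' 40; python3 -m creep '[[[0,0,0,0,0,-0.3,0.1],[0,0,0,0,0,-0.3,0.1],[0,0,0,0,0,-0.3,0.1],[0,0,0,0,0,0,0.1],[0,0,0,0,0,0,0.1]]]' 40
```

```text
time: 50.15
position: [0.5166, -0.3689, 0.0724]
eef_rot: [3.122, 0.348, 0.0]
ft_force: [-0.4, -0.0, -0.1]
width: 0.0171
time: 50.65
position: [0.5165, -0.3689, 0.0633]
eef_rot: [-3.122, -0.348, 0.0]
ft_force: [-0.4, -0.9, -0.4]
width: 0.017
```

```bash
python3 -m creep '[[[0,0,0,0,0,-0.3,0.1],[0,0,0,0,0,-0.3,0.1],[0,0,0,0,0,-0.3,0.1],[0,0,0,0,0,-0.2,0.1],[0,0,0,0,0,0,0.1],[0,0,0,0,0,0,0.1]]]' 40; python3 -m creep '[[[0,0,0,0,0,-0.1,0.1],[0,0,0,0,0,-0.1,0.1],[0,0,0,0,0,0,0.1],[0,0,0,0,0,0,0.1]]]' 40;python3 -m creep '[[[0,0,0,0,0,-0.1,0.1],[0,0,0,0,0,-0.1,0.1],[0,0,0,0,0,0,0.1],[0,0,0,0,0,0,0.1]]]' 40
```

```text
time: 51.25
position: [0.5166, -0.3689, 0.0523]
eef_rot: [-3.122, -0.348, 0.0]
ft_force: [1.0, 0.3, 0.1]
width: 0.0173
time: 51.65
position: [0.5165, -0.3689, 0.0504]
eef_rot: [3.122, 0.348, -0.0]
ft_force: [0.2, 0.3, 0.4]
width: 0.0169
time: 52.05
position: [0.5167, -0.369, 0.0501]
eef_rot: [3.121, 0.348, 0.001]
ft_force: [-1.9, 2.2, 8.0]
width: 0.017
```

Seated at the same height as when it was gripped, with 8 N. Releasing and withdrawing to check everything.

```bash
python3 -m creep '[[[0,0,0,0,0,0.1,0.1],[0,0,0,0,0,0,0.4],[0,0,0,0,0,0,0.4],[0,0,0,0,0,0,0.4],[0,0,0,0,0,1,0.4],[0,0,0,0,0,3,0.4],[0,0,0,0,0,4,0.4],[0,0,0,-1,0,3,0.4],[0,0,0,-3,2,2,0.4],[0,0,0,-4,3,1,0.4],[0,0,0,-3,3,0,0.4],[0,0,0,0,0,0,0.4],[0,0,0,0,0,0,0.4]]]' 20
python3 - <<'E'
from h import *
st();d=snapshot("wrist");cv2.imwrite("pics/w28.png",d["color"]);np.savez("/tmp/w28.npz",**d);s=snapshot("side");zoom(s,450,310,200,150,4,"s28")
E
```

```text
time: 53.35
position: [0.4074, -0.2895, 0.1904]
eef_rot: [3.12, 0.348, 0.003]
ft_force: [0.7, 0.3, 0.6]
width: 0.0362
t 53.35 p [ 0.4074 -0.2895  0.1904] jaw -77.28 tilt [ 0.0021 -0.0017] w 0.0362 F [0.7 0.3 0.6] q [-0.64  0.22  1.77 -0.    1.15  0.71]
```

View pics/w28.png

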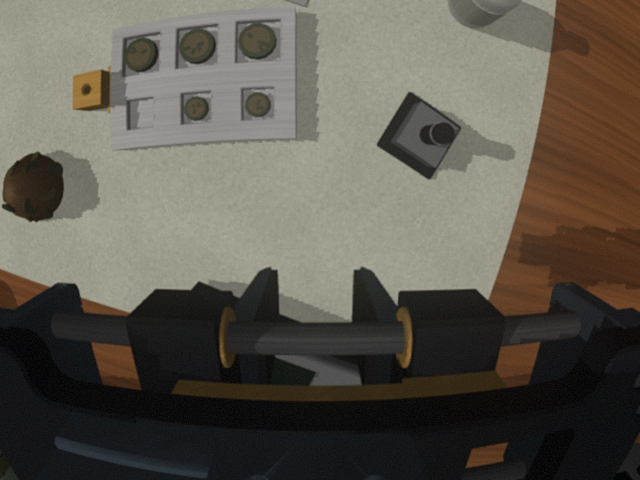

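View pics/s28.png

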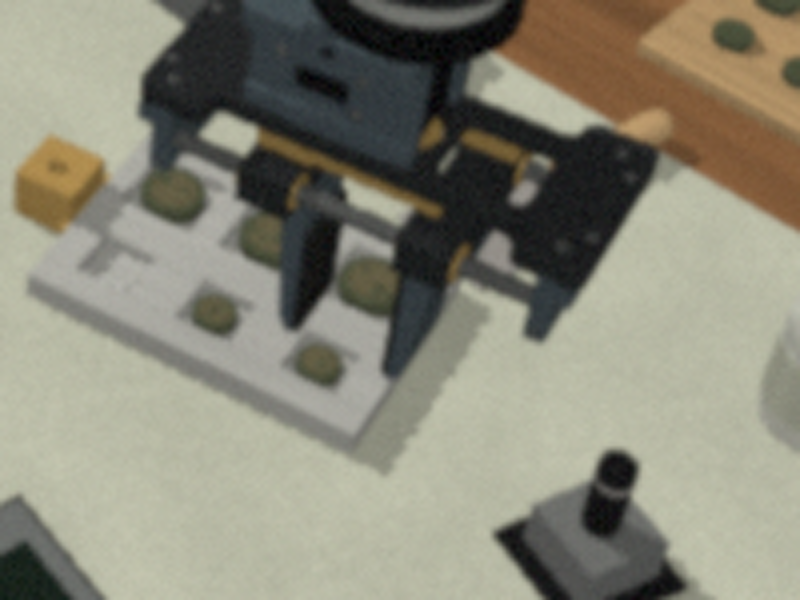

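Run:
```python
from h import *
w=dict(np.load("/tmp/w28.npz"));zoom(w,205,80,200,160,4,"w28z")
t=snapshot("top");a=dict(np.load("/tmp/top0.npz"))["color"]
cv2.imwrite("pics/t28.png",t["color"])
```

```text
(no output)
```

View pics/w28z.png

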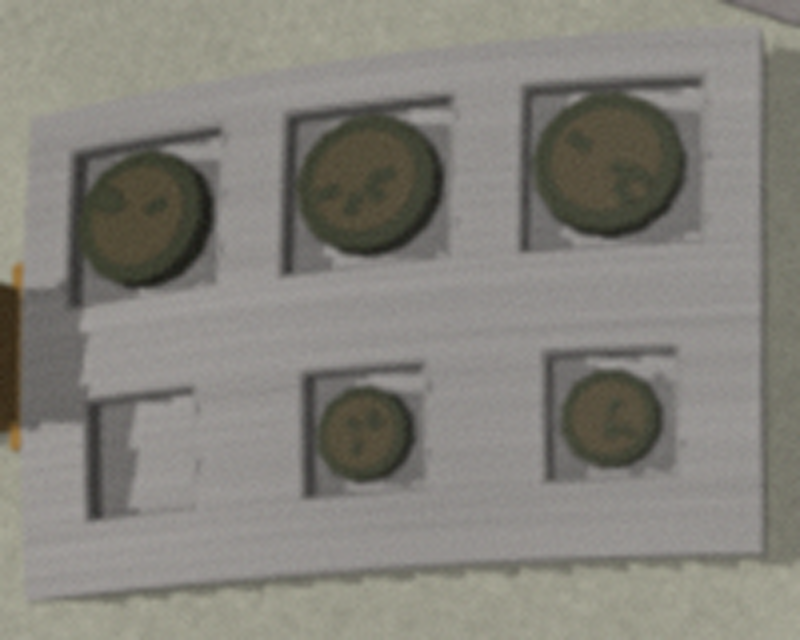

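View pics/t28.png

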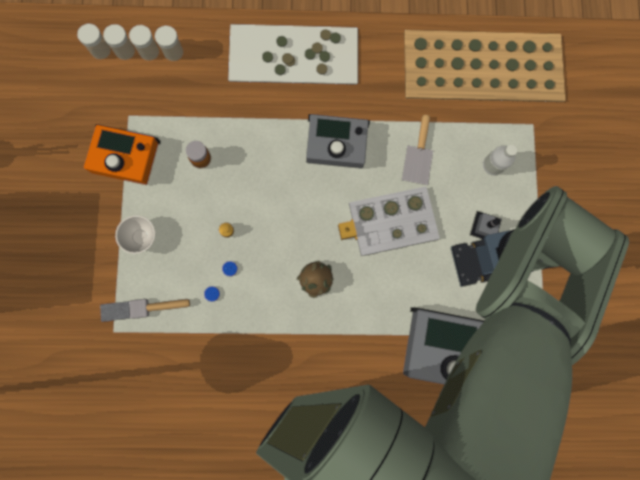

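All five coins lie flat in their pockets, the probe is upright and home in its stand, and nothing else has moved. Handing in.

```bash
python3 -c "
from workcell import hand_in
print(hand_in())"
```

```text
the job is handed in; nothing more can be done
None
```

The job is done and handed in at about 53 s of the 208 s allowed.

- **Coins:** Five bronze coins were on the sheet, three large and two small. Each is now in its own pocket of the right size. One small coin was knocked about 35 mm aside during the run; I found it again and placed it.
- **Probe and meter:** I pushed the probe home in the brass terminal; force rose to 11 N as the shoulder seated. With it there, I held the small grey meter's button at its bottom stop for about 1.2 s at 11–13 N, then let it go. I then put the probe back in its stand, where force rose to 8 N at the same height as when I had gripped it.
- **Last checks:** The final wrist, side and top views show all five coins flat in their pockets and the probe upright in its stand. The bowl, jar, flask, lump, brush, spatula, paperweight and blue discs look to be where they started.
- **Disagreements:** On the return to the stand, the pin first came in about 2 mm off in y. I corrected it before inserting. No final check failed. I judged the button's travel by force and height, since its joint reading is not available.

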